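# Lay out gear samples at the test stations

## Task

Pick out the four toothed gears and, working from the smallest to the largest, set each flat, hub up and centred at its station: the smallest on the gear tester's empty seat beside the brass master gear, the next on the balance pan, the next on the black pad of the orange press base, and the largest in the middle of the blue tray. Leave the two smooth-rimmed flanges where they are.

Things in the scene. Friction and masses are not known exactly. Their poses are not given: they have to be found in the camera images.
- gear12_hub (a point): steel spur gear with 12 teeth, 42 mm over the teeth, lying flat hub up: a toothed disc 10 mm thick with a round hub 24 mm in diameter rising from it, 46 mm tall overall, about 0.2 kg. This point is on the axis inside the hub, 30 mm above the underside (16 mm below the hub's top, 20 mm above the disc's top face); z up along the axis. Take it by the hub, with the fingertips kept above the disc.
- gear16_hub (a point): steel spur gear with 16 teeth, 54 mm over the teeth, lying flat hub up: a toothed disc 10 mm thick with a round hub 24 mm in diameter rising from it, 46 mm tall overall, about 0.28 kg. This point is on the axis inside the hub, 30 mm above the underside (16 mm below the hub's top, 20 mm above the disc's top face); z up along the axis. Take it by the hub, with the fingertips kept above the disc.
- gear20_hub (a point): steel spur gear with 20 teeth, 66 mm over the teeth, lying flat hub up: a toothed disc 10 mm thick with a round hub 24 mm in diameter rising from it, 46 mm tall overall, about 0.37 kg. This point is on the axis inside the hub, 30 mm above the underside (16 mm below the hub's top, 20 mm above the disc's top face); z up along the axis. Take it by the hub, with the fingertips kept above the disc.
- gear24_hub (a point): steel spur gear with 24 teeth, 78 mm over the teeth, lying flat hub up: a toothed disc 10 mm thick with a round hub 24 mm in diameter rising from it, 46 mm tall overall, about 0.47 kg. This point is on the axis inside the hub, 30 mm above the underside (16 mm below the hub's top, 20 mm above the disc's top face); z up along the axis. Take it by the hub, with the fingertips kept above the disc.
- flange_a_hub (a point): steel flange with a smooth round rim 60 mm in diameter and four dark bolt holes, no teeth; same 24 mm hub, 10 mm disc and 46 mm height as the gears. Point on the axis in the hub, 30 mm above the underside. To be left where it is.
- flange_b_hub (a point): steel flange with a smooth round rim 72 mm in diameter and four dark bolt holes, no teeth; same 24 mm hub, 10 mm disc and 46 mm height as the gears. Point on the axis in the hub, 30 mm above the underside. To be left where it is.
- tester_seat (a point): gear tester, fixed: grey base 85 x 130 mm and 18 mm high carrying a brass master gear (48 mm across, top at 42 mm) and, beside it, an empty round steel seat 36 mm in diameter. This point is the centre of the seat's flat top, 30 mm above the bench; z up, the master gear's axis lies 58 mm away along +y of this frame (its teeth span 30 to 40 mm above the bench). A gear centred on the seat stands clear of the master gear by 13 mm.
- balance_pan (a point): laboratory balance, fixed: cream body 125 x 115 mm, 36 mm high, with a round steel pan 86 mm in diameter. This point is the centre of the pan's flat top, 48 mm above the bench; the pan does not sink. z up.
- anvil_pad (a point): press base without its column, fixed: orange plate 125 x 110 mm, 18 mm high, with a black round rubber pad 74 mm in diameter. This point is the centre of the pad's flat top, 24 mm above the bench; z up. A column stub 24 mm across, 6 mm higher than the pad, stands 58 mm away along +x of this frame.
- tray_floor (a point): shallow square blue tray, fixed: 125 x 125 mm outside, walls 4 mm thick and 10 mm high. This point is the centre of its inner floor, 5 mm above the bench; z up.
Not all that is in view belongs to the job. What is shaped like the part that bears gear16_hub but brown is not meant. Leave any red look-alike of the part that bears gear20_hub alone.

How it is judged:
By the outcome, as a careful person would: the job done as asked, in the order asked, and still so for the second after the job is handed in, with the robot touching nothing.
It also fails if it takes over 120 s, if anything falls off the work surface, if the arm or the gripper's body presses on something with over 40 N, if the wrist force passes 120 N, or if a joint passes its speed limit or range.

## Robot

A 6-joint arm with a two-finger parallel gripper is mounted at the origin on the work surface. World frame = base frame: x ahead of the robot, y to its left, z up, the work surface at z = 0. Lengths are in m, angles in rad, forces in N, time in s.
With the tool pointing down it reaches from about 0.375 to 0.75 m from the base axis. Payload 9 kg.
Tool frame: the origin (TCP) lies where the fingers leave the gripper's body, on its centre line; the fingertips stand 73 mm ahead of it and the grasp point (between the pads) lies pinch_z ahead of it (pinch_z is the distance from the TCP to the grasp point, in m); x points along the fingers, y is the direction in which the jaws open and shut, and the axes are right-handed (so a half turn about x gives the same grasp; the last joint's range is limited). The gripper opens to 85 mm and grips with 20 to 120 N. Pads are 22 mm wide; open, the fingers measure 114 mm over their backs; the gripper's body (76 mm by 85 mm) begins 54 mm behind the grasp point. The pads swing forward as they close: fully open they stand 13 mm farther back than shut.
Start: joints at [1.102, 0.104, 0.097, 1.564, 0, 1.353], TCP at [0.149, 0.581, 0.304] pointing down, gripper open.
Joint ranges: [-2.99, 2.99], [-0.84, 1.86], [-1.1, 1.16], [-1.84, 2.11], [-1.51, 1.56], [-3.14, 3.14]. Speed limits (rad/s): [2.22, 2.22, 2.57, 3.14, 3.14, 3.14].

## Interface

Orientations are given as [roll, pitch, yaw] about the fixed x, y, z axes, in that order (R = Rz(yaw) Ry(pitch) Rx(roll)).
In Python, from bench import sense, camera, camera_params, hand_in, pinch_z gives the robot as it stands.
- The arm moves only by the tool move_arm, never from a script. Its arguments are lists of equal length, an entry for each row: "offset": the shift along the tool's x, y, z in cm, a list of three; "turn": the turn, a rotation vector about the tool's x, y, z in rad, a list of three; "grip": the finger opening in cm, from 0 to 8.54. In form: {"offset": [[x, y, z], ...], "turn": [[wx, wy, wz], ...], "grip": [grip, ...]}. A call has 1 to 12 rows; each row shifts and turns the pose as measured when the row begins, along the tool's axes as they then stand; what a row does not reach is not made up. A row lasts 1/12 s, in which the tool goes at most 41.7 mm and 7.16 degrees, less where a joint would pass 70% of its speed; a pose out of reach is approached as far as the arm can. A call is refused whole if a number of a shift passes 4.17 or a number of a turn 0.125, either way. A call with a gripper value outside its range is refused whole. The fingers move at their own pace and stop on an object; "newtons" is the grip in N (left out, the last holds). Time passes only in rows, so rows that do not move let the fingers close. It gives the time, the measured TCP pose, the force and the opening at its end, in the units of the state.
- sense(): the state, without advancing time (a new reading comes with each control period).
- camera(name): name is "scene" or "top" or "wrist"; returns the picture (420x560x3 uint8, blue, green, red); there is no depth.
- camera_params(name): a dict with "vertical_fov" (degrees; the focal length in pixels is half the picture's height over the tangent of half this angle, whatever the lens; pixels are square), "cx", "cy" (the principal point, pixels), "pose" (4x4, takes a point from camera to world coordinates). Camera axes: x right, y down, z forward; pixel columns grow to the right and rows downward; lengths in m; the calibration is good to about 2 mm. A picture is of the moment at which its call begins: read the wrist's pose just before it. camera_params takes no time and is no camera call; for the wrist camera it gives the pose at the moment of the call.
- hand_in(): hands the job in, once; it reports no verdict.
The state is a dict: "t": time; "joint_pos": joint angles; "joint_vel": joint speeds; "tau": joint torques, N m; "ee_pos": TCP position; "tcp_rot": TCP orientation; "force": force on the tool from outside, world axes, zero at the start; "torque": the same for the moment, N m; "finger_gap": finger opening in m.
Only numpy, scipy, OpenCV 4.12 (cv2) and the standard library are available. Lean on these libraries where they do the work, as an engineer would, in place of code of your own. Each camera call takes 0.05 s, during which the arm holds its last target.

## Working session

There is one attempt and no reset: what is moved stays moved. The work goes in short steps, Python scripts to look and compute and a tool call to move; the robot and the scene stay as the last step left them, time stands still between calls to the robot, and variables do not carry over. Pictures are saved under pics/ and viewed, and the job is handed in when it is done.

Besides the shell and the picture viewer there is one more tool, called after "Emit:" as name(argument=value, ...) on one line, values as JSON. move_arm: Moves the arm, as the interface text tells. Its arguments: {"type":"object","properties":{"offset":{"type":"array"},"turn":{"type":"array"},"grip":{"type":"array"},"newtons":{"type":"number"}},"required":["offset","turn","grip"]}

```bash
ls; mkdir -p pics
python3 - <<'E'
from bench import sense,camera,camera_params,pinch_z
import cv2
print(pinch_z); print(sense())
for n in ("scene","top","wrist"):
    print(n,camera_params(n)); cv2.imwrite(f"pics/{n}0.png",camera(n))
E
```

```text
pics
0.0539
{'t': 0.0, 'joint_pos': array([ 1.10232043e+00,  1.04711663e-01,  9.64431525e-02,  1.56390374e+00,
       -9.74469043e-06,  1.35312518e+00]), 'joint_vel': array([ 1.68128833e-03, -6.61682527e-04,  9.76581033e-04, -9.57408215e-04,
       -1.06570836e-03,  9.55607412e-05]), 'tau': array([ 3.05791102e-03, -5.56922615e+01,  5.03661954e+01,  1.64223294e-02,
       -5.55908309e-05, -1.11002348e-05]), 'ee_pos': array([0.14877159, 0.58100705, 0.30310065]), 'tcp_rot': array([-1.7813853 ,  1.56942037, -2.03219005]), 'force': array([0.28263188, 0.7602143 , 0.41555342]), 'torque': array([0.01893799, 0.00166225, 0.02445966]), 'finger_gap': 0.08512481989952826}
scene {'vertical_fov': 53.31812346167943, 'cx': 283.61113585142687, 'cy': 208.15378464567792, 'pose': array([[ 0.81283491,  0.47447577, -0.3378937 ,  0.80532621],
       [ 0.58246448, -0.6562157 ,  0.47970417, -0.5026649 ],
       [ 0.00587686, -0.58673137, -0.80976031,  0.89668341],
       [ 0.        ,  0.        ,  0.        ,  1.        ]])}
top {'vertical_fov': 47.75036563281008, 'cx': 289.52919517483195, 'cy': 210.66836335156165, 'pose': array([[ 0.01276276, -0.99614415,  0.08679831,  0.34678744],
       [-0.99987791, -0.01349668, -0.00787388, -0.00655906],
       [ 0.00901501, -0.08668722, -0.99619479,  1.2498886 ],
       [ 0.        ,  0.        ,  0.        ,  1.        ]])}
wrist {'vertical_fov': 70.11130133181014, 'cx': 282.19290453666696, 'cy': 205.40720125338245, 'pose': array([[ 0.24830029,  0.9279668 ,  0.27789311,  0.07643785],
       [ 0.96867923, -0.23705073, -0.07394256,  0.59938815],
       [-0.00274148,  0.28754925, -0.95776193,  0.37347168],
       [ 0.        ,  0.        ,  0.        ,  1.        ]])}
```

View pics/scene0.png

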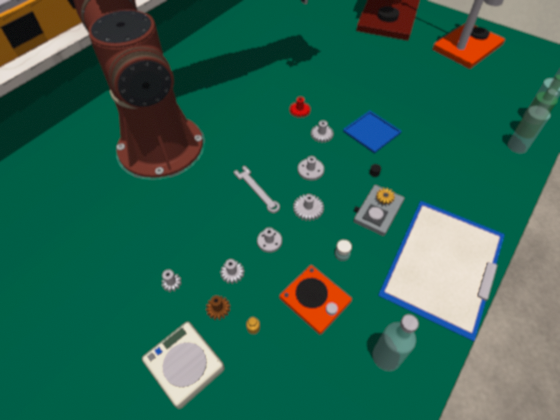

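View pics/top0.png

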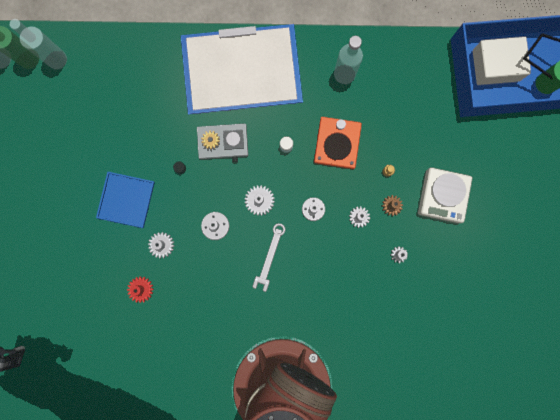

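View pics/wrist0.png

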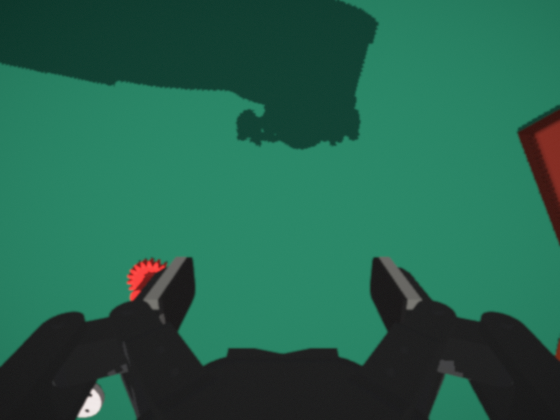

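Run:
```python
import cv2,numpy as np
t=cv2.imread("pics/top0.png");s=cv2.imread("pics/scene0.png")
cv2.imwrite("pics/t_a.png",cv2.resize(t[115:275,90:290],(800,640),interpolation=cv2.INTER_CUBIC)[:600])
cv2.imwrite("pics/t_b.png",cv2.resize(t[115:265,285:485],(800,600),interpolation=cv2.INTER_CUBIC))
cv2.imwrite("pics/s_a.png",cv2.resize(s[90:240,240:440],(800,600),interpolation=cv2.INTER_CUBIC))
cv2.imwrite("pics/s_b.png",cv2.resize(s[225:405,130:370],(800,600),interpolation=cv2.INTER_CUBIC))
```

```text
(no output)
```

View pics/t_a.png

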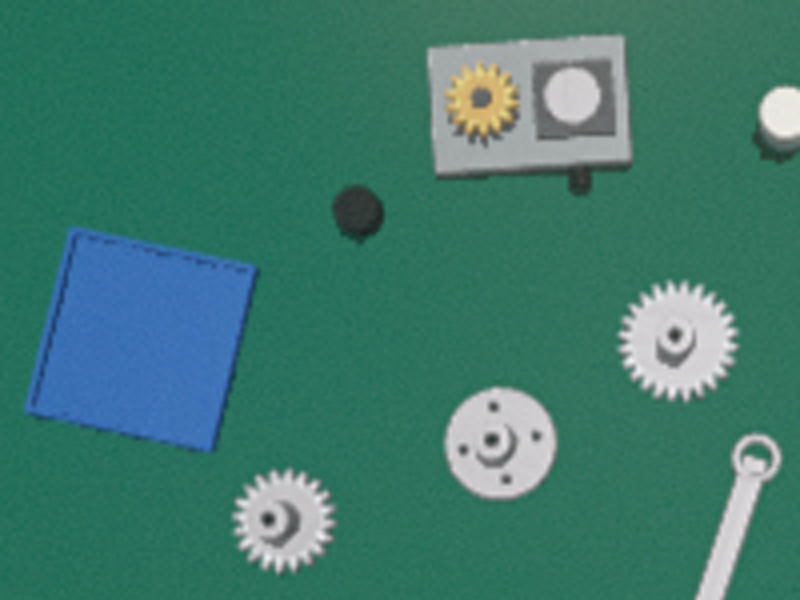

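View pics/t_b.png

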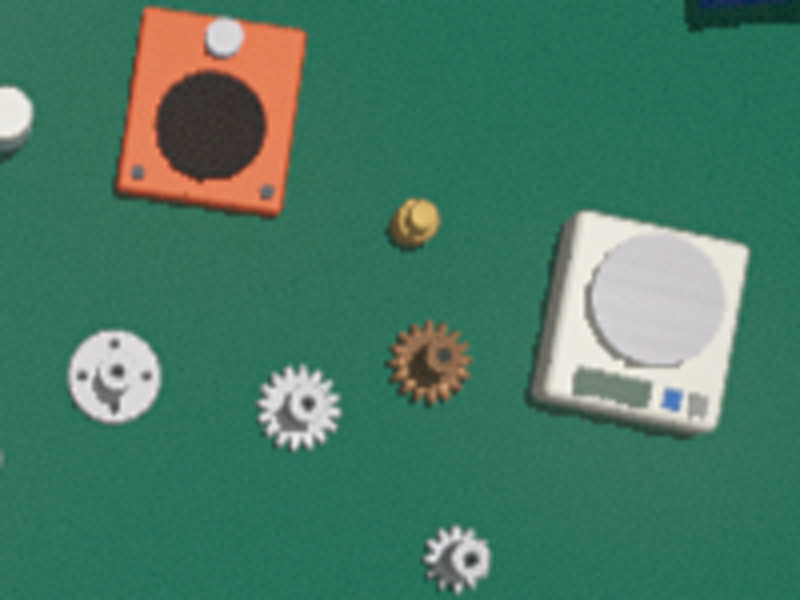

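View pics/s_a.png

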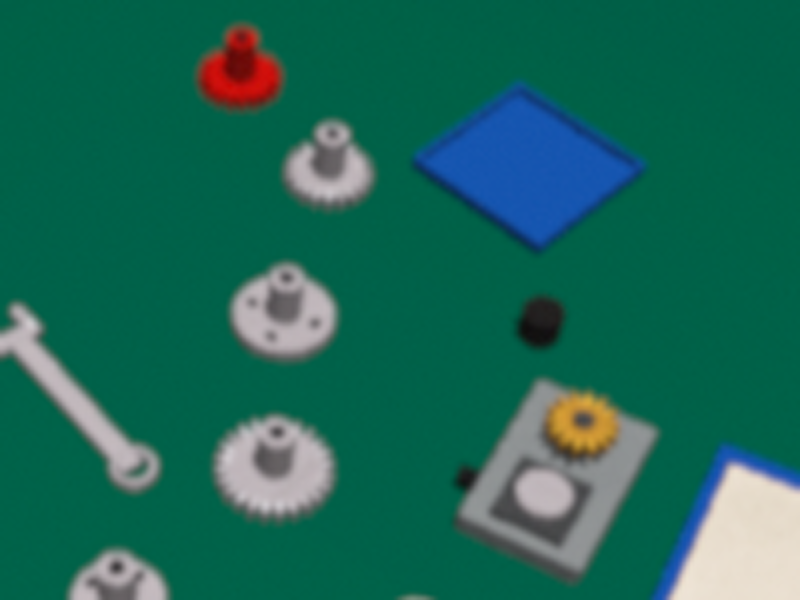

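View pics/s_b.png

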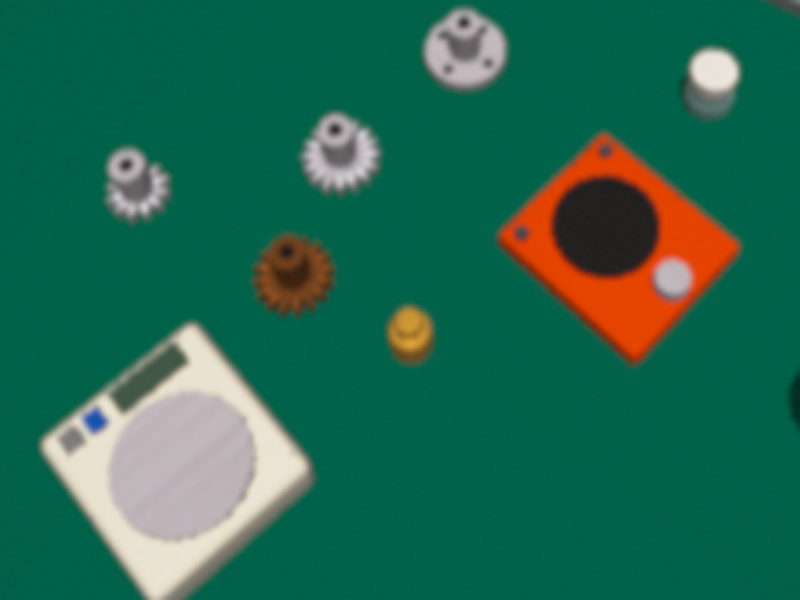

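```bash
cat > h.py <<'E'
import numpy as np,cv2
from bench import sense,camera,camera_params
def ray(p,uv):
    f=210/np.tan(np.radians(p["vertical_fov"])/2)
    d=np.array([(uv[0]-p["cx"])/f,(uv[1]-p["cy"])/f,1.]);P=p["pose"]
    return P[:3,3],P[:3,:3]@d
def onplane(p,uv,z):
    o,d=ray(p,uv);return o+d*(z-o[2])/d[2]
def tri(obs):
    A=np.zeros((3,3));b=np.zeros(3)
    for p,uv in obs:
        o,d=ray(p,uv);d=d/np.linalg.norm(d);M=np.eye(3)-np.outer(d,d);A+=M;b+=M@o
    X=np.linalg.solve(A,b)
    r=[np.linalg.norm(np.cross(X-ray(p,uv)[0],ray(p,uv)[1]/np.linalg.norm(ray(p,uv)[1]))) for p,uv in obs]
    return X,max(r)
def proj(p,X):
    f=210/np.tan(np.radians(p["vertical_fov"])/2);P=p["pose"]
    c=P[:3,:3].T@(np.asarray(X)-P[:3,3]);return np.array([p["cx"]+f*c[0]/c[2],p["cy"]+f*c[1]/c[2]])
def dark(img,uv,r=4,k=8):
    """centroid of the dark spot near uv, on an upsampled window"""
    u,v=np.round(uv).astype(int);g=cv2.cvtColor(img,cv2.COLOR_BGR2GRAY)[v-r:v+r+1,u-r:u+r+1].astype(np.float32)
    g=cv2.resize(g,None,fx=k,fy=k,interpolation=cv2.INTER_CUBIC)
    lo=g[2*k:-2*k,2*k:-2*k].min();m=(g<lo+0.4*(np.percentile(g,85)-lo)).astype(np.uint8)
    n,l,st,c=cv2.connectedComponentsWithStats(m);cc=r*k+k/2
    i=min(range(1,n),key=lambda i:np.hypot(*(c[i]-cc))if st[i,4]>k*k else 1e9)
    return (c[i]+.5)/k-.5+[u-r,v-r],st[i,4]/k/k
E
python3 - <<'E'
from h import *
t=cv2.imread("pics/top0.png");s=cv2.imread("pics/scene0.png");pt=camera_params("top");ps=camera_params("scene")
T=lambda x,y,o:((x+.5)/4-.5+o,(y+.5)/4-.5+115)
seeds={"g12":(T(470,560,285),(130+127*.3,225+164*.3)),"g16":(T(307,403,285),(130+336*.3,225+130*.3)),
"g20":(T(268,520,90),(240+333/4,90+132/4)),"g24":(T(675,335,90),(240+277/4,90+432/4)),
"fa":(T(118,372,285),(130+464*.3,225+22*.3)),"fb":(T(492,440,90),(240+288/4,90+278/4))}
for n,(a,b) in seeds.items():
    da,aa=dark(t,a);db,ab=dark(s,b)
    X,r=tri([(pt,da),(ps,db)]);print(n,np.round(da,1),round(aa,1),np.round(db,1),round(ab,1),np.round(X,4),round(r,4))
    print("   plane46", np.round(onplane(pt,da,.046),4),np.round(onplane(ps,db,.046),4))
def blob(img,cond,roi,z,p,nm):
    m=np.zeros(img.shape[:2],np.uint8);x0,y0,x1,y1=roi
    h=cv2.cvtColor(img,cv2.COLOR_BGR2HSV).astype(int)
    m[y0:y1,x0:x1]=cond(h)[y0:y1,x0:x1]*255
    m=cv2.morphologyEx(m,cv2.MORPH_OPEN,np.ones((2,2)))
    cs,_=cv2.findContours(m,cv2.RETR_EXTERNAL,cv2.CHAIN_APPROX_NONE);c=max(cs,key=cv2.contourArea)
    hull=cv2.convexHull(c);e=cv2.fitEllipse(hull) if len(hull)>=5 else None
    r=cv2.minAreaRect(c)
    print(nm,"area",cv2.contourArea(c),"ell",np.round(e[0],2),np.round(e[1],1),"rect",np.round(r[0],2),np.round(r[1],1),"bbox",cv2.boundingRect(c))
    return e[0],r[0],c
out={}
for nm,z,ct,rt,cs_,rs in [
 ("seat",.03,lambda h:(h[...,2]>170)&(h[...,1]<60),(222,128,246,150),lambda h:(h[...,2]>150)&(h[...,1]<60),(364,202,388,224)),
 ("pad",.024,lambda h:(h[...,2]<75),(318,125,360,170),lambda h:h[...,2]<75,(290,270,335,312)),
 ("tray",.005,lambda h:(h[...,0]>100)&(h[...,0]<125)&(h[...,1]>120),(90,165,160,235),lambda h:(h[...,0]>100)&(h[...,0]<125)&(h[...,1]>120),(335,105,405,160)),
 ("pan",.048,lambda h:(h[...,2]>120)&(h[...,1]<30)&(h[...,0]>100),(428,170,470,208),lambda h:(h[...,1]<45)&(h[...,0]>100)&(h[...,2]>120),(155,335,215,395)),
 ]:
    a=blob(t,ct,rt,z,pt,nm+" top");b=blob(s,cs_,rs,z,ps,nm+" sc")
    i=1 if nm=="tray" else 0
    X,r=tri([(pt,a[i]),(ps,b[i])]);print("   ",np.round(X,4),round(r,4),np.round(onplane(pt,a[i],z),4),np.round(onplane(ps,b[i],z),4))
E
```

```text
g12 [402.3 254.5] 7.3 [167.4 274. ] 5.8 [ 0.3449 -0.3019  0.0473] 0.0011
   plane46 [ 0.3442 -0.3031  0.046 ] [ 0.345  -0.3008  0.046 ]
g16 [361.6 215.4] 6.4 [230.  263.4] 6.1 [ 0.4424 -0.199   0.0484] 0.0007
   plane46 [ 0.442  -0.1999  0.046 ] [ 0.4419 -0.1976  0.046 ]
g20 [156.6 244.4] 6.2 [322.6 122.9] 2.8 [0.3626 0.3188 0.0476] 0.0012
   plane46 [0.3617 0.3185 0.046 ] [0.3626 0.3212 0.046 ]
g24 [258.3 198.3] 6.5 [308.8 197.5] 4.5 [0.4829 0.0647 0.0475] 0.001
   plane46 [0.4823 0.0641 0.046 ] [0.4831 0.0664 0.046 ]
fa [314.  207.3] 6.1 [268.7 231.3] 5.1 [ 0.4615 -0.0776  0.0479] 0.0009
   plane46 [ 0.461  -0.0783  0.046 ] [ 0.4614 -0.076   0.046 ]
fb [212.4 224.5] 6.6 [311.2 158.9] 3.8 [0.4145 0.1794 0.0478] 0.001
   plane46 [0.4138 0.1791 0.046 ] [0.4143 0.1815 0.046 ]
seat top area 126.0 ell [233.57 139.4 ] [13.1 13.3] rect [233.5 139.5] [12.7 12.7] bbox (227, 133, 14, 14)
seat sc area 105.0 ell [376.62 213.58] [11.  13.6] rect [376.5 214. ] [10. 13.] bbox (370, 209, 14, 11)
    [0.6417 0.1348 0.0272] 0.0036 [0.638  0.1324 0.03  ] [0.645  0.1353 0.03  ]
pad top area 497.0 ell [
[... 182 characters left out ...]

    [ 0.6272 -0.1401  0.0171] 0.0038 [ 0.6226 -0.1416  0.024 ] [ 0.6314 -0.1404  0.024 ]
tray top area 2239.5 ell [124.52 200.31] [57.  70.8] rect [125.86 200.47] [48.5 49.1] bbox (97, 173, 58, 56)
tray sc area 1203.5 ell [373.19 132.68] [37.7 53.7] rect [372.79 131.8 ] [47.6 33. ] bbox (345, 112, 57, 41)
    [ 4.808e-01  4.192e-01 -4.000e-04] 0.0046 [0.4764 0.4145 0.005 ] [0.486  0.4173 0.005 ]
pan top area 775.0 ell [449.77 190.67] [31.6 32.5] rect [449.75 190.75] [31.8 31.1] bbox (434, 175, 33, 32)
pan sc area 1324.0 ell [185.05 365.25] [39.1 44.8] rect [185.5 365.5] [41. 41.] bbox (165, 345, 42, 42)
    [ 0.5116 -0.4254  0.0411] 0.0034 [ 0.5085 -0.4256  0.048 ] [ 0.5163 -0.4237  0.048 ]
```

```bash
cat > st.py <<'E'
from h import *
def blob(img,cond,roi):
    K=8;x0,y0,x1,y1=roi
    big=cv2.resize(img[y0:y1,x0:x1],None,fx=K,fy=K,interpolation=cv2.INTER_CUBIC)
    m=(cond(cv2.cvtColor(big,cv2.COLOR_BGR2HSV).astype(int))*255).astype(np.uint8)
    m=cv2.morphologyEx(m,cv2.MORPH_OPEN,cv2.getStructuringElement(cv2.MORPH_ELLIPSE,(9,9)))
    cs,_=cv2.findContours(m,cv2.RETR_EXTERNAL,cv2.CHAIN_APPROX_NONE);c=max(cs,key=cv2.contourArea)
    c=(c[:,0,:].astype(np.float32)+.5)/K-.5+np.float32([x0,y0])
    h=cv2.convexHull(c);return cv2.fitEllipse(h),cv2.minAreaRect(c),h[:,0]
E
python3 - <<'E'
from st import *
t=cv2.imread("pics/top0.png");s=cv2.imread("pics/scene0.png");pt=camera_params("top");ps=camera_params("scene")
blue=lambda h:(h[...,0]>100)&(h[...,0]<125)&(h[...,1]>120)
for nm,z,ct,rt,cs_,rs in [
 ("seat",.03,lambda h:(h[...,2]>150)&(h[...,1]<60),(222,128,246,150),lambda h:(h[...,2]>130)&(h[...,1]<60),(367,203,388,222)),
 ("pad",.024,lambda h:(h[...,2]<110),(322,130,356,164),lambda h:h[...,2]<110,(293,273,333,312)),
 ("orange",.018,lambda h:(h[...,0]<15)&(h[...,1]>130),(310,110,365,175),lambda h:(h[...,0]<15)&(h[...,1]>150),(270,255,360,345)),
 ("tray",.010,blue,(90,165,160,235),blue,(335,105,405,160)),
 ("pan",.048,lambda h:(h[...,2]>120)&(h[...,1]<30)&(h[...,0]>100),(428,170,470,208),lambda h:(h[...,1]<45)&(h[...,0]>100)&(h[...,2]>120),(155,335,215,395)),
 ]:
    a=blob(t,ct,rt);b=blob(s,cs_,rs)
    if nm in("tray","orange"):
        ca=cv2.boxPoints(a[1]);q=[]
        A=cv2.approxPolyN(a[2].reshape(-1,1,2),4)[0].astype(float);B=cv2.approxPolyN(b[2].reshape(-1,1,2),4)[0].astype(float)
        def dc(Q):
            p1,p2,p3,p4=[np.append(v,1) for v in Q];x=np.cross(np.cross(p1,p3),np.cross(p2,p4));return x[:2]/x[2]
        ua,ub=dc(A),dc(B);print(nm,A.tolist(),B.tolist())
        for v in A: print(np.round(onplane(pt,v,z),4))
        for v in B: print(np.round(onplane(ps,v,z),4))
    else: ua,ub=a[0][0],b[0][0];print(nm,np.round(a[0][1],1),np.round(b[0][1],1))
    X,r=tri([(pt,ua),(ps,ub)]);print("   ",np.round(ua,2),np.round(ub,2),np.round(X,4),round(r,4),np.round(onplane(pt,ua,z),4),np.round(onplane(ps,ub,z),4))
E
```

```text
seat [14.  14.1] [14.3 14.9]
    [232.67 138.35] [376.06 211.8 ] [0.6409 0.1351 0.0344] 0.0015 [0.6407 0.1348 0.03  ] [0.6412 0.1394 0.03  ]
pad [26.9 27.2] [29.4 31.5]
    [337.1  146.15] [311.26 292.59] [ 0.6268 -0.1389  0.0205] 0.0008 [ 0.6254 -0.139   0.024 ] [ 0.6281 -0.1398  0.024 ]
orange [[361.4296569824219, 122.1175765991211], [354.71234130859375, 169.13853454589844], [313.17352294921875, 162.70294189453125], [320.14666748046875, 115.92512512207031]] [[352.9125061035156, 298.7875061035156], [319.97003173828125, 334.47515869140625], [277.1205749511719, 295.9466552734375], [310.72833251953125, 263.87646484375]]
[ 0.6925 -0.204   0.018 ]
[ 0.5661 -0.1863  0.018 ]
[ 0.5816 -0.0769  0.018 ]
[ 0.7076 -0.0943  0.018 ]
[ 0.7111 -0.0952  0.018 ]
[ 0.6949 -0.2068  0.018 ]
[ 0.569  -0.1891  0.018 ]
[ 0.5856 -0.0769  0.018 ]
    [337.33 142.38] [315.11 297.37] [ 0.6388 -0.1404  0.0128] 0.0008 [ 0.6369 -0.1403  0.018 ] [ 0.6403 -0.142   0.018 ]
tray [[154.35142517089844, 181.09764099121094], [143.02581787109375, 228.01806640625], [95.30950927734375, 217.949462890625], [107.05614471435547, 170.96292114257812]] [[401.9324951171875, 131.24560546875], [373.98516845703125, 152.6453094482422], [341.28509521484375, 129.8169403076172], [369.360595703125, 110.20537567138672]]
[0.5281 0.3402 0.01  ]
[0.4042 0.3651 0.01  ]
[0.4289 0.4903 0.01  ]
[0.5533 0.4655 0.01  ]
[0.5581 0.4662 0.01  ]
[0.532  0.3379 0.01  ]
[0.4062 0.3635 0.01  ]
[0.4323 0.4918 0.01  ]
    [125.   199.42] [371.58 130.53] [0.48   0.4171 0.0068] 0.0013 [0.4786 0.4152 0.01  ] [0.4821 0.4149 0.01  ]
pan [32.1 32.8] [39.5 45.2]
    [448.82 189.57] [184.06 364.23] [ 0.512  -0.4236  0.0454] 0.0007 [ 0.5113 -0.4232  0.048 ] [ 0.5134 -0.4234  0.048 ]
```

```bash
cat >> h.py <<'E'
from scipy.spatial.transform import Rotation as Ro
def Rt(s=None):
    s=s or sense();return Ro.from_euler("xyz",s["tcp_rot"]).as_matrix()
def go(target,yaw=None):
    """tool-frame shift (cm) to TCP target; yaw = wanted world angle of the jaw axis (mod pi), and turn"""
    s=sense();R=Rt(s);d=R.T@(np.array(target)-s["ee_pos"])*100
    jaw=np.arctan2(R[1,1],R[0,1]);print("t",round(s["t"],2),"tcp",np.round(s["ee_pos"],4),"jaw",round(jaw,3),"q6",round(s["joint_pos"][5],3),"gap",round(s["finger_gap"],4),"F",np.round(s["force"],1))
    if yaw is not None:
        dy=(yaw-jaw+np.pi/2)%np.pi-np.pi/2
        # desired full orientation: x down, y along jaw+dy
        j=jaw+dy;Y=np.array([np.cos(j),np.sin(j),0]);X=np.array([0,0,-1.]);D=np.c_[X,Y,np.cross(X,Y)]
        print("turn rotvec",np.round(Ro.from_matrix(R.T@D).as_rotvec(),4))
    print("shift cm",np.round(d,2),"rows",np.ceil(np.linalg.norm(d)/4.17))
E
python3 - <<'E'
from h import *
print(np.round(Rt(),3)); go([.42,.42,.27],None)
p=camera_params("wrist");R=Rt();s=sense()
print(np.round(R.T@(p["pose"][:3,3]-s["ee_pos"]),4),np.round(R.T@p["pose"][:3,:3],3))
E
```

```text
[[-0.     0.248  0.969]
 [-0.001  0.969 -0.248]
 [-1.    -0.001 -0.   ]]
t 0.15 tcp [0.1488 0.5811 0.3033] jaw 1.32 q6 1.353 gap 0.085 F [-0.1 -0.5  0.3]
shift cm [ 3.33 -8.87 30.27] rows 8.0
[-0.0702 -0.0003 -0.0747] [[ 0.002 -0.288  0.958]
 [ 1.     0.    -0.002]
 [ 0.     0.958  0.288]]
```

Emit:
move_arm(offset=[[0.4,-1.1,3.8],[0.4,-1.1,3.8],[0.4,-1.1,3.8],[0.4,-1.1,3.8],[0.4,-1.1,3.8],[0.4,-1.1,3.8],[0.4,-1.1,3.8],[0.4,-1.1,3.8]], turn=[[0,0,0],[0,0,0],[0,0,0],[0,0,0],[0,0,0],[0,0,0],[0,0,0],[0,0,0]], grip=[5,5,5,5,5,5,5,5])

```text
t: 0.82
ee_pos: [0.425, 0.4183, 0.2684]
tcp_rot: [-2.941, 1.568, 3.105]
force: [0.3, 0.7, 0.7]
finger_gap: 0.0503
```

```bash
cat >> h.py <<'E'
def plan(wps,yaw,step=4.0,n=12):
    s=sense();R=Rt(s);p=np.array(s["ee_pos"]);jaw=np.arctan2(R[1,1],R[0,1]);w=(yaw-jaw+np.pi)%(2*np.pi)-np.pi
    o=[];tn=[];wps=[np.array(q) for q in wps]
    while len(o)<n and (wps or abs(w)>.02):
        if wps:
            d=wps[0]-p;L=np.linalg.norm(d)*100;dm=d*min(1,step/L) if L>1e-6 else d*0
            if L<=step: wps.pop(0)
        else: dm=np.zeros(3)
        o.append(np.round(R.T@dm*100,1).tolist());p=p+dm
        k=np.clip(w,-.12,.12);w-=k;tn.append([round(float(-k),2),0,0]);R=R@Ro.from_rotvec([-k,0,0]).as_matrix()
    print("t",round(s["t"],2),"tcp",np.round(s["ee_pos"],4),"jaw",round(jaw,3));print('offset',o);print('turn',tn);print(len(o),"end",np.round(p,3),"left",round(w,2))
E
python3 - <<'E'
from h import *
print(sense()["joint_pos"])
plan([[.5,.1,.27],[.45,-.26,.22]],0)
E
```

```text
[0.5577461  0.09077458 0.01882038 1.50126248 0.00163428 0.79443187]
t 0.82 tcp [0.425  0.4183 0.2684] jaw 1.334
offset [[-0.0, -3.6, 1.8], [-0.0, -3.3, 2.2], [-0.0, -3.0, 2.6], [-0.0, -2.7, 2.9], [-0.0, -2.3, 3.2], [-0.0, -1.9, 3.5], [-0.0, -1.5, 3.7], [-0.0, -1.0, 3.9], [-0.0, -0.1, 0.7], [0.5, -1.5, 3.7], [0.5, -1.1, 3.8], [0.5, -0.6, 3.9]]
turn [[0.12, 0, 0], [0.12, 0, 0], [0.12, 0, 0], [0.12, 0, 0], [0.12, 0, 0], [0.12, 0, 0], [0.12, 0, 0], [0.12, 0, 0], [0.12, 0, 0], [0.12, 0, 0], [0.12, 0, 0], [0.01, 0, 0]]
12 end [ 0.484 -0.018  0.254] left 0.0
```

Emit:
move_arm(offset=[[0,-3.6,1.8],[0,-3.3,2.2],[0,-3.0,2.6],[0,-2.7,2.9],[0,-2.3,3.2],[0,-1.9,3.5],[0,-1.5,3.7],[0,-1.0,3.9],[0,-0.1,0.7],[0.5,-1.5,3.7],[0.5,-1.1,3.8],[0.5,-0.6,3.9]], turn=[[0.12,0,0],[0.12,0,0],[0.12,0,0],[0.12,0,0],[0.12,0,0],[0.12,0,0],[0.12,0,0],[0.12,0,0],[0.12,0,0],[0.12,0,0],[0.12,0,0],[0.01,0,0]], grip=[5,5,5,5,5,5,5,5,5,5,5,5])

```text
t: 1.82
ee_pos: [0.4792, -0.0335, 0.2459]
tcp_rot: [-1.167, 1.56, -2.789]
force: [1.0, -0.2, -0.4]
finger_gap: 0.0499
```

Run:
```python
from h import *
print(sense()["joint_pos"])
plan([[.345,-.255,.20]],0)
```

```text
[-0.33978369 -0.2593553  -0.35416572  1.48394358 -0.0065971   1.28271756]
t 1.82 tcp [ 0.4792 -0.0335  0.2459] jaw -0.052
offset [[0.7, -1.9, 3.5], [0.7, -2.0, 3.4], [0.7, -2.0, 3.4], [0.7, -2.0, 3.4], [0.7, -2.0, 3.4], [0.7, -2.0, 3.4], [0.4, -1.2, 1.9]]
turn [[-0.05, 0, 0], [-0.0, 0, 0], [-0.0, 0, 0], [-0.0, 0, 0], [-0.0, 0, 0], [-0.0, 0, 0], [-0.0, 0, 0]]
7 end [ 0.345 -0.255  0.2  ] left 0.0
```

Emit:
move_arm(offset=[[0.7,-1.9,3.5],[0.7,-2.0,3.4],[0.7,-2.0,3.4],[0.7,-2.0,3.4],[0.7,-2.0,3.4],[0.7,-2.0,3.4],[0.4,-1.2,1.9],[0,0,0],[0,0,0]], turn=[[-0.05,0,0],[0,0,0],[0,0,0],[0,0,0],[0,0,0],[0,0,0],[0,0,0],[0,0,0],[0,0,0]], grip=[5,5,5,5,5,5,5,5,5])

```text
t: 2.57
ee_pos: [0.3351, -0.2703, 0.1978]
tcp_rot: [-1.111, 1.56, -2.691]
force: [-0.0, 0.1, -0.2]
finger_gap: 0.0503
```

Run:
```python
from h import *
go([.345,-.302,.20],0)
p=camera_params("wrist");im=camera("wrist");cv2.imwrite("pics/w1.png",im);np.save("w1.npy",p,allow_pickle=True)
for X in ([.345,-.302,.046],[.4422,-.199,.046]): print(proj(p,X))
```

```text
t 2.57 tcp [ 0.3351 -0.2703  0.1978] jaw -0.009 q6 0.601 gap 0.0503 F [-0.   0.1 -0.2]
turn rotvec [-0.0091  0.0048  0.0098]
shift cm [-0.21  1.01  3.16] rows 1.0
[298.39080794 249.2684719 ]
[437.13076273 115.52946313]
```

View pics/w1.png

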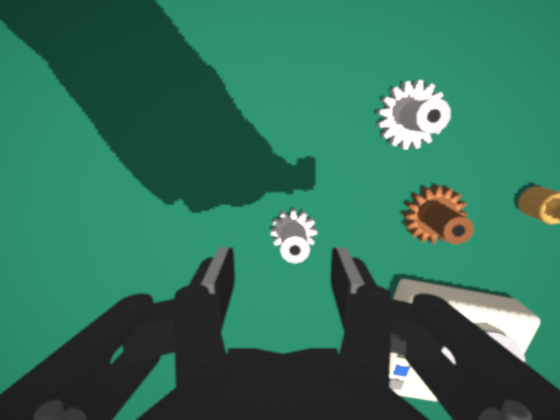

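Run:
```python
from h import *
p=camera_params("wrist");im=cv2.imread("pics/w1.png");pt=camera_params("top");ps=camera_params("scene")
for n,uv,a,b in (("12",(295,250),(402.3,254.5),(167.4,274)),("16",(434,116),(361.6,215.4),(230,263.4))):
    d,ar=dark(im,uv,9);print(n,d,ar,np.round(onplane(p,d,.046),4),tri([(p,d),(pt,a)]),tri([(p,d),(ps,b)]))
```

```text
12 [294.51346814 249.8024542 ] 75.046875 [ 0.3421 -0.3022  0.046 ] (array([ 0.34321183, -0.30441104,  0.04102119]), np.float64(0.0009354702993108866)) (array([ 0.3432963 , -0.30136558,  0.04536618]), np.float64(0.0015333544357973368))
16 [433.45836717 115.49251062] 125.046875 [ 0.4398 -0.1986  0.046 ] (array([ 0.44199809, -0.19954101,  0.04224613]), np.float64(0.0010022848869768802)) (array([ 0.44092643, -0.19786439,  0.04436823]), np.float64(0.0008029013568635681))
```

Emit:
move_arm(offset=[[0,0.8,3.2],[3,0,0],[3,0,0],[0,0,0],[0,0,0]], turn=[[-0.009,0.005,0.01],[0,0,0],[0,0,0],[0,0,0],[0,0,0]], grip=[5,5,5,5,5])

```text
t: 3.03
ee_pos: [0.3476, -0.3006, 0.139]
tcp_rot: [1.031, 1.567, -0.532]
force: [0.2, -0.1, 0.2]
finger_gap: 0.0496
```

Run:
```python
from h import *
go([.3435,-.3025,.087],0)
p=camera_params("wrist");im=camera("wrist");cv2.imwrite("pics/w2.png",im)
for X in ([.3435,-.3025,.046],): print(proj(p,X))
```

```text
t 3.03 tcp [ 0.3476 -0.3006  0.139 ] jaw 0.008 q6 0.563 gap 0.0496 F [ 0.2 -0.1  0.2]
turn rotvec [ 0.0078  0.002  -0.0034]
shift cm [ 5.2  -0.43  0.18] rows 2.0
[277.08755273 246.86650977]
```

View pics/w2.png

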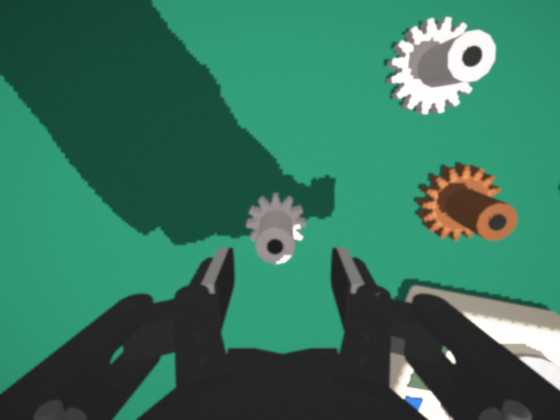

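Emit:
move_arm(offset=[[1,-0.5,0.15],[2.6,0,0],[1.6,0,0],[0,0,0],[0,0,0]], turn=[[0.008,0.002,-0.003],[0,0,0],[0,0,0],[0,0,0],[0,0,0]], grip=[5,5,5,5,5])

```text
t: 3.5
ee_pos: [0.3448, -0.303, 0.0915]
tcp_rot: [0.552, 1.563, -1.016]
force: [-0.1, -0.1, 0.8]
finger_gap: 0.0501
```

Run:
```python
from h import *
go([.3428,-.3021,.087],0)
```

```text
t 3.5 tcp [ 0.3448 -0.303   0.0915] jaw 0.002 q6 0.561 gap 0.0501 F [-0.1 -0.1  0.8]
turn rotvec [ 0.0025  0.007  -0.0043]
shift cm [ 0.45 -0.2  -0.09] rows 1.0
```

Emit:
move_arm(offset=[[0.4,-0.2,-0.1],[0,0,0],[0,0,0],[0,0,0],[0,0,0],[0,0,0],[0,0,0],[0,0,0]], turn=[[0.002,0.007,-0.004],[0,0,0],[0,0,0],[0,0,0],[0,0,0],[0,0,0],[0,0,0],[0,0,0]], grip=[5,4,3,2,2,2,2,2], newtons=50)

```text
t: 4.17
ee_pos: [0.3438, -0.3038, 0.0923]
tcp_rot: [0.585, 1.566, -0.986]
force: [-0.1, 0.4, -2.3]
finger_gap: 0.0223
```

Run:
```python
from h import *
go([.3428,-.3021,.087],0)
im=camera("wrist");cv2.imwrite("pics/w3.png",im)
```

```text
t 4.17 tcp [ 0.3438 -0.3038  0.0923] jaw 0.0 q6 0.56 gap 0.0223 F [-0.1  0.4 -2.3]
turn rotvec [ 0.0002  0.0042 -0.0028]
shift cm [ 0.53 -0.1  -0.17] rows 1.0
```

View pics/w3.png

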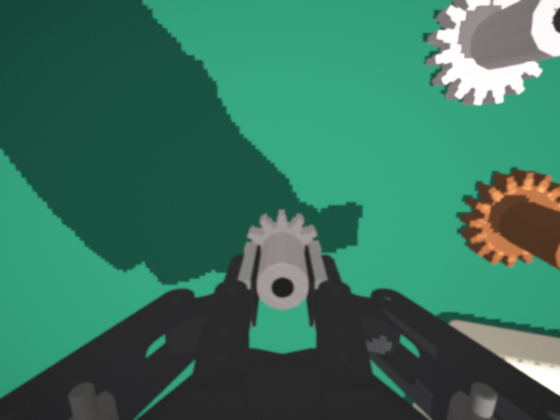

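Emit:
move_arm(offset=[[-2,0,0],[-4,0,0],[-4,0,0],[-2,0,0],[0,0,0],[0,0,0]], turn=[[0,0.004,-0.003],[0,0,0],[0,0,0],[0,0,0],[0,0,0],[0,0,0]], grip=[2,2,2,2,2,2])

```text
t: 4.72
ee_pos: [0.3425, -0.3016, 0.2145]
tcp_rot: [-2.536, 1.564, 2.177]
force: [-0.6, 0.1, -2.3]
finger_gap: 0.0226
```

```bash
cat >> h.py <<'E'
def held(im,uv,ztool,r=14):
    """bore centre in the tool frame, assuming hub top at tool x = ztool"""
    p=camera_params("wrist");s=sense();R=Rt(s)
    d,a=dark(im,uv,r);o,v=ray(p,d);o=R.T@(o-s["ee_pos"]);v=R.T@v
    return d,a,o+v*(ztool-o[0])/v[0]
E
python3 - <<'E'
from h import *
im=camera("wrist");cv2.imwrite("pics/w4.png",im)
print(held(cv2.imread("pics/w3.png"),(283,288),.0463));print(held(im,(283,288),.0463))
plan([[.635,.075,.22]],0)
E
```

```text
(array([282.20467692, 287.12230564]), np.float64(320.765625), array([ 0.0463    , -0.0014329 , -0.00035136]))
(array([282.22287483, 287.15915018]), np.float64(320.5625), array([ 0.0463    , -0.00142483, -0.00033277]))
t 4.77 tcp [ 0.3425 -0.3016  0.2142] jaw 0.0
offset [[-0.0, 2.5, -3.2], [-0.0, 2.5, -3.2], [-0.0, 2.5, -3.2], [-0.0, 2.5, -3.2], [-0.0, 2.5, -3.2], [-0.0, 2.5, -3.2], [-0.0, 2.5, -3.2], [-0.0, 2.5, -3.2], [-0.0, 2.5, -3.2], [-0.0, 2.5, -3.2], [-0.0, 2.5, -3.2], [-0.0, 2.3, -2.9]]
turn [[0.0, 0, 0], [-0.0, 0, 0], [-0.0, 0, 0], [-0.0, 0, 0], [-0.0, 0, 0], [-0.0, 0, 0], [-0.0, 0, 0], [-0.0, 0, 0], [-0.0, 0, 0], [-0.0, 0, 0], [-0.0, 0, 0], [-0.0, 0, 0]]
12 end [0.635 0.075 0.22 ] left 0.0
```

View pics/w4.png

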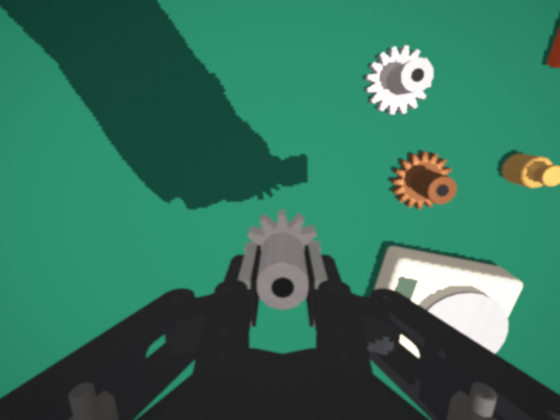

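Emit:
move_arm(offset=[[0,2.5,-3.2],[0,2.5,-3.2],[0,2.5,-3.2],[0,2.5,-3.2],[0,2.5,-3.2],[0,2.5,-3.2],[0,2.5,-3.2],[0,2.5,-3.2],[0,2.5,-3.2],[0,2.5,-3.2],[0,2.4,-3.1],[0,0.4,-0.6]], turn=[[0,0,0],[0,0,0],[0,0,0],[0,0,0],[0,0,0],[0,0,0],[0,0,0],[0,0,0],[0,0,0],[0,0,0],[0,0,0],[0,0,0]], grip=[2,2,2,2,2,2,2,2,2,2,2,2])

```text
t: 5.77
ee_pos: [0.6221, 0.0674, 0.1886]
tcp_rot: [-2.014, 1.54, 2.687]
force: [1.2, -0.9, -1.3]
finger_gap: 0.0225
```

Run:
```python
from h import *
go([.641,.1355,.2],0)
im=camera("wrist");cv2.imwrite("pics/w5.png",im)
p=camera_params("wrist");print(proj(p,[.641,.1355,.03]))
```

```text
t 5.77 tcp [0.6221 0.0674 0.1886] jaw -0.012 q6 1.478 gap 0.0225 F [ 1.2 -0.9 -1.3]
turn rotvec [-0.012  -0.0132  0.0275]
shift cm [-1.1   1.78 -6.85] rows 2.0
[316.27888922 124.21299863]
```

View pics/w5.png

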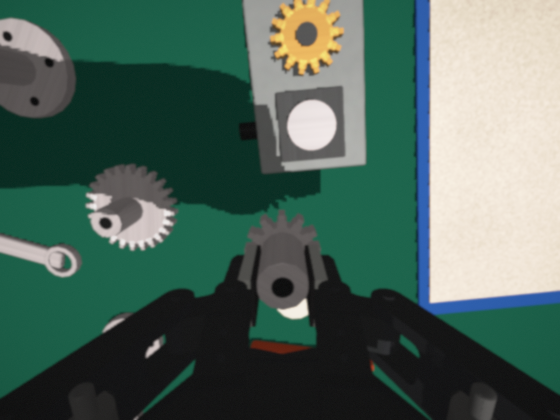

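Emit:
move_arm(offset=[[-1,1,-2],[0,0,0],[0,0,0]], turn=[[-0.012,-0.013,0.028],[0,0,0],[0,0,0]], grip=[2,2,2])

```text
t: 6.07
ee_pos: [0.6297, 0.0882, 0.1909]
tcp_rot: [-1.523, 1.561, -3.091]
force: [-0.7, -0.2, -1.9]
finger_gap: 0.0225
```

```bash
cat > seat.py <<'E'
from st import *
import sys
def seat(im,uv,cond,r=40,scale=1):
    u,v=int(uv[0]),int(uv[1]);e,_,_=blob(im,cond,(max(u-r,0),max(v-r,0),min(u+r,560),v+r));return e
def st_tool(uv,ztool_plane_world):
    s=sense();R=Rt(s);p=camera_params("wrist");X=onplane(p,uv,ztool_plane_world);return X,R.T@(X-s["ee_pos"])
E
python3 - <<'E'
from seat import *
go([.641,.1355,.2],0)
im=camera("wrist");cv2.imwrite("pics/w6.png",im)
p=camera_params("wrist");u0=proj(p,[.641,.1355,.03]);print(u0)
e=seat(im,u0,lambda h:(h[...,2]>170)&(h[...,1]<60));print(e);X,T=st_tool(e[0],.03);print("seat",X,T)
d,a,B=held(im,(283,288),.0463);print(d,B); print("need (tool cm)",(T-B)*100)
pt=camera_params("top");ps=camera_params("scene");print(tri([(p,e[0]),(pt,(232.67,138.35))]),tri([(p,e[0]),(ps,(376.06,211.8))]))
import pickle;pickle.dump((p,e[0]),open("seat1.pkl","wb"))
E
```

```text
t 6.07 tcp [0.6297 0.0882 0.1909] jaw 0.003 q6 1.502 gap 0.0225 F [-0.7 -0.2 -1.9]
turn rotvec [0.0031 0.0005 0.0101]
shift cm [-0.92  1.13 -4.73] rows 2.0
[301.19275382 150.6740002 ]
((298.1959228515625, 150.17718505859375), (47.16946029663086, 47.58147048950195), 45.03732681274414)
seat [0.63870289 0.13586672 0.03      ] [ 0.16093359  0.01075984 -0.04762963]
[282.17457723 287.07555181] [ 0.0463     -0.00143865 -0.00034726]
need (tool cm) [11.46335944  1.21984909 -4.72823721]
(array([0.63947303, 0.13530422, 0.03158891]), np.float64(0.0011116005222977596)) (array([0.64016265, 0.13664498, 0.03311119]), np.float64(0.0016505914666570577))
```

View pics/w6.png

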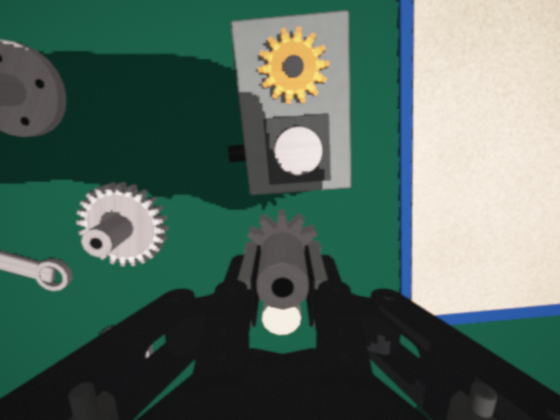

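Emit:
move_arm(offset=[[0,0.6,-2.4],[0,0.5,-2.3],[2,0,0],[2,0,0],[0,0,0],[0,0,0]], turn=[[0.003,0,0.01],[0,0,0],[0,0,0],[0,0,0],[0,0,0],[0,0,0]], grip=[2,2,2,2,2,2])

```text
t: 6.62
ee_pos: [0.6383, 0.1316, 0.1463]
tcp_rot: [-1.493, 1.566, -3.071]
force: [0.2, -0.2, -1.1]
finger_gap: 0.0225
```

Run:
```python
from seat import *
go([.6405,.1353,.1223],0)
im=camera("wrist");cv2.imwrite("pics/w7.png",im)
```

```text
t 6.62 tcp [0.6383 0.1316 0.1463] jaw -0.007 q6 1.581 gap 0.0225 F [ 0.2 -0.2 -1.1]
turn rotvec [-0.0068  0.0004  0.0049]
shift cm [ 2.4   0.23 -0.38] rows 1.0
```

View pics/w7.png

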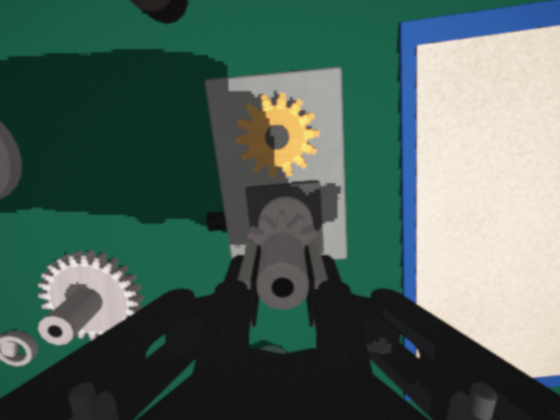

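Emit:
move_arm(offset=[[0.6,0.2,-0.4],[1.2,0,0],[0,0,0],[0,0,0],[0,0,0]], turn=[[-0.007,0,0.005],[0,0,0],[0,0,0],[0,0,0],[0,0,0]], grip=[2,2,2,2,2])

```text
t: 7.08
ee_pos: [0.6413, 0.1339, 0.1292]
tcp_rot: [1.395, 1.568, -0.177]
force: [-0.9, 0.0, -2.6]
finger_gap: 0.0221
```

Run:
```python
from seat import *
go([.6405,.1353,.1223],0)
```

```text
t 7.08 tcp [0.6413 0.1339 0.1292] jaw -0.002 q6 1.579 gap 0.0221 F [-0.9  0.  -2.6]
turn rotvec [-0.0017  0.0005 -0.0028]
shift cm [ 0.69 -0.08 -0.14] rows 1.0
```

Emit:
move_arm(offset=[[0.3,-0.1,-0.2],[0.2,0,0],[0,0,0],[0,0,0]], turn=[[-0.002,0,-0.003],[0,0,0],[0,0,0],[0,0,0]], grip=[2,2,2,2])

```text
t: 7.42
ee_pos: [0.6407, 0.1361, 0.1248]
tcp_rot: [1.14, 1.57, -0.431]
force: [0.9, 0.1, -1.1]
finger_gap: 0.0226
```

Run:
```python
from seat import *
go([.6405,.1353,.1223],0)
```

```text
t 7.42 tcp [0.6407 0.1361 0.1248] jaw 0.0 q6 1.581 gap 0.0226 F [ 0.9  0.1 -1.1]
turn rotvec [ 0.0004  0.0005 -0.001 ]
shift cm [ 0.25 -0.02  0.08] rows 1.0
```

Emit:
move_arm(offset=[[0.2,0,0.1],[0.1,0,0],[0,0,0]], turn=[[0,0,0],[0,0,0],[0,0,0]], grip=[2,2,2])

```text
t: 7.67
ee_pos: [0.6409, 0.135, 0.1219]
tcp_rot: [1.252, 1.569, -0.319]
force: [-0.2, -0.6, -2.3]
finger_gap: 0.0225
```

Run:
```python
from seat import *
go([.6405,.1353,.1223],0)
```

```text
t 7.67 tcp [0.6409 0.135  0.1219] jaw 0.001 q6 1.579 gap 0.0225 F [-0.2 -0.6 -2.3]
turn rotvec [ 0.0006  0.0005 -0.0016]
shift cm [-0.04 -0.04 -0.03] rows 1.0
```

Emit:
move_arm(offset=[[0.15,0,0],[0,0,0]], turn=[[0,0,0],[0,0,0]], grip=[2,2])

```text
t: 7.83
ee_pos: [0.6412, 0.1351, 0.1215]
tcp_rot: [1.448, 1.568, -0.122]
force: [0.7, -0.7, -1.9]
finger_gap: 0.0222
```

Run:
```python
from seat import *
go([.6405,.1353,.1223],0)
```

```text
t 7.83 tcp [0.6412 0.1351 0.1215] jaw 0.001 q6 1.579 gap 0.0222 F [ 0.7 -0.7 -1.9]
turn rotvec [ 0.0006  0.0003 -0.0027]
shift cm [-0.08 -0.07 -0.02] rows 1.0
```

Emit:
move_arm(offset=[[0.25,-0.06,0],[0,0,0]], turn=[[0,0,0],[0,0,0]], grip=[2,2])

```text
t: 8.0
ee_pos: [0.6417, 0.1352, 0.1219]
tcp_rot: [1.527, 1.565, -0.043]
force: [0.2, 0.3, -3.3]
finger_gap: 0.0226
```

Run:
```python
from seat import *
go([.6405,.1353,.1223],0)
im=camera("wrist");cv2.imwrite("pics/w8.png",im)
```

```text
t 8.0 tcp [0.6417 0.1352 0.1219] jaw 0.001 q6 1.579 gap 0.0226 F [ 0.2  0.3 -3.3]
turn rotvec [ 0.0008  0.0003 -0.0059]
shift cm [-0.04 -0.12 -0.01] rows 1.0
```

View pics/w8.png

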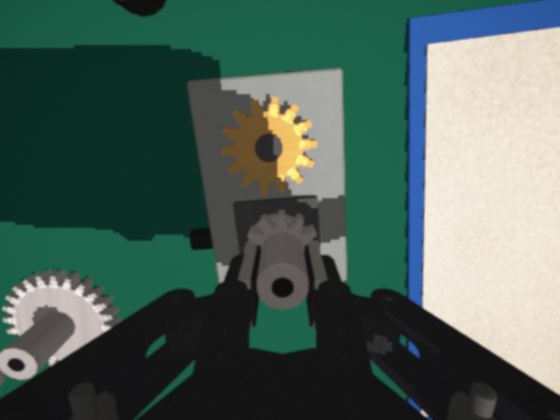

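Emit:
move_arm(offset=[[0.3,-0.12,0],[0.2,0,0],[0,0,0],[0,0,0]], turn=[[0.001,0,-0.006],[0,0,0],[0,0,0],[0,0,0]], grip=[2,2,2,2])

```text
t: 8.38
ee_pos: [0.6425, 0.1353, 0.1217]
tcp_rot: [1.53, 1.565, -0.041]
force: [0.8, -0.5, -2.3]
finger_gap: 0.0224
```

Run:
```python
from seat import *
go([.6405,.1353,.1223],0)
```

```text
t 8.38 tcp [0.6425 0.1353 0.1217] jaw -0.0 q6 1.58 gap 0.0224 F [ 0.8 -0.5 -2.3]
turn rotvec [-0.0002  0.0002 -0.0058]
shift cm [-0.06 -0.2  -0.  ] rows 1.0
```

Emit:
move_arm(offset=[[-0.3,-0.2,0],[0,0,0],[0,0,0]], turn=[[0,0,-0.006],[0,0,0],[0,0,0]], grip=[2,2,2])

```text
t: 8.63
ee_pos: [0.6397, 0.1352, 0.1233]
tcp_rot: [-1.503, 1.568, -3.074]
force: [-0.9, 0.7, -2.0]
finger_gap: 0.0227
```

Run:
```python
from seat import *
go([.6405,.1353,.1223],0)
```

```text
t 8.63 tcp [0.6397 0.1352 0.1233] jaw -0.0 q6 1.58 gap 0.0227 F [-0.9  0.7 -2. ]
turn rotvec [-0.0003  0.0002  0.0029]
shift cm [ 0.1   0.08 -0.01] rows 1.0
```

Emit:
move_arm(offset=[[0.1,0.08,0],[0,0,0],[0,0,0],[0,0,0],[0,0,0],[0,0,0]], turn=[[0,0,0.003],[0,0,0],[0,0,0],[0,0,0],[0,0,0],[0,0,0]], grip=[2,2,2.4,2.8,3.4,4])

```text
t: 9.13
ee_pos: [0.6404, 0.1352, 0.1214]
tcp_rot: [-0.849, 1.57, -2.42]
force: [-0.3, -0.1, -0.4]
finger_gap: 0.04
```

Run:
```python
from seat import *
go([.6405,.1353,.20],0)
im=camera("wrist");cv2.imwrite("pics/w9.png",im)
```

```text
t 9.13 tcp [0.6404 0.1352 0.1214] jaw -0.0 q6 1.58 gap 0.04 F [-0.3 -0.1 -0.4]
turn rotvec [-0.0004  0.0002  0.0003]
shift cm [-7.86  0.01 -0.01] rows 2.0
```

View pics/w9.png

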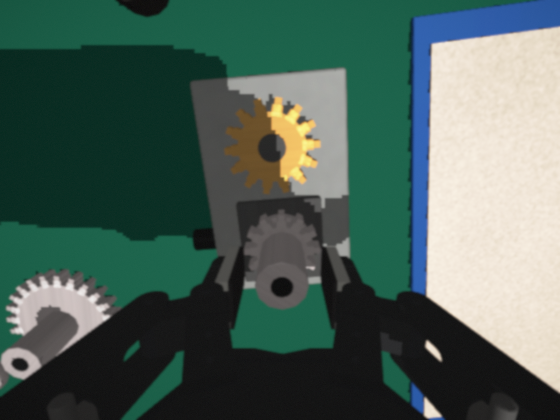

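Emit:
move_arm(offset=[[-2,0,0],[-4,0,0],[-3,0,0],[0,0,3],[0,0,2],[0,0,0],[0,0,0]], turn=[[0,0,0],[0,0,0],[0,0,0],[0,0,0],[0,0,0],[0,0,0],[0,0,0]], grip=[4,4,5,5,5,5,5])

```text
t: 9.77
ee_pos: [0.6401, 0.0843, 0.2163]
tcp_rot: [0.593, 1.57, -0.976]
force: [0.2, -0.9, 0.2]
finger_gap: 0.0503
```

Run:
```python
from seat import *
plan([[.4415,-.17,.18]],0)
p=camera_params("wrist");im=camera("wrist");cv2.imwrite("pics/w10.png",im)
u0=proj(p,[.6395,.1355,.076]);d,a=dark(im,u0,14);print(u0,d,a,onplane(p,d,.076))
cv2.imwrite("pics/w10c.png",cv2.resize(im[0:300,180:420],(640,800))[200:800])
```

```text
t 9.77 tcp [0.6401 0.0843 0.2163] jaw 0.002
offset [[0.4, -2.5, 3.1], [0.4, -2.4, 3.1], [0.4, -2.4, 3.1], [0.4, -2.4, 3.1], [0.4, -2.4, 3.1], [0.4, -2.4, 3.1], [0.4, -2.4, 3.1], [0.4, -2.4, 3.1], [0.1, -0.3, 0.4]]
turn [[0.0, 0, 0], [-0.0, 0, 0], [-0.0, 0, 0], [-0.0, 0, 0], [-0.0, 0, 0], [-0.0, 0, 0], [-0.0, 0, 0], [-0.0, 0, 0], [-0.0, 0, 0]]
9 end [ 0.442 -0.17   0.18 ] left 0.0
[283.41480844 148.21808605] [281.8831037  146.91514692] 136.65625 [0.63843517 0.13639131 0.076     ]
```

View pics/w10c.png

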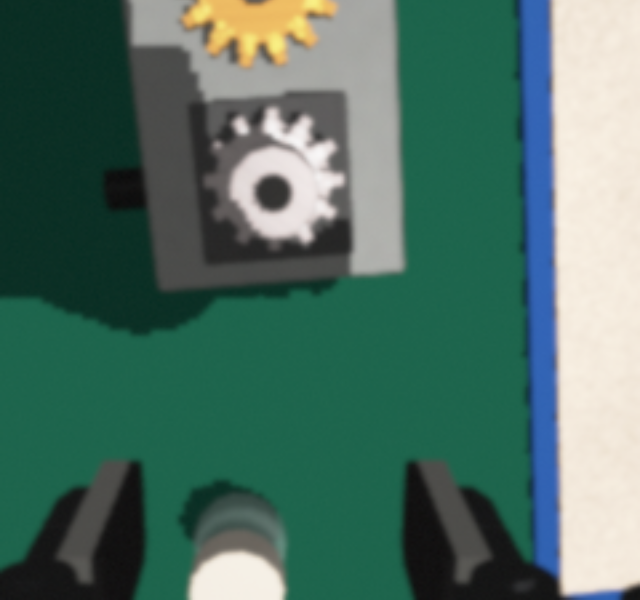

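Emit:
move_arm(offset=[[0.4,-2.4,3.1],[0.4,-2.4,3.1],[0.4,-2.4,3.1],[0.4,-2.4,3.1],[0.4,-2.4,3.1],[0.4,-2.4,3.1],[0.4,-2.4,3.1],[0.4,-2.2,2.6],[0,0,0],[0,0,0]], turn=[[0,0,0],[0,0,0],[0,0,0],[0,0,0],[0,0,0],[0,0,0],[0,0,0],[0,0,0],[0,0,0],[0,0,0]], grip=[5,5,5,5,5,5,5,5,5,5])

```text
t: 10.65
ee_pos: [0.4434, -0.1596, 0.1757]
tcp_rot: [-2.223, 1.565, 2.502]
force: [-0.0, 0.5, -0.5]
finger_gap: 0.0499
```

```bash
cat >> seat.py <<'E'
def pick(guess,zb,name):
    im=camera("wrist");p=camera_params("wrist");cv2.imwrite(f"pics/{name}.png",im)
    d,a=dark(im,proj(p,[guess[0]-.002,guess[1]+.0007,zb]),12);X=onplane(p,d,zb)+[.0018,-.0006,0]
    print("bore px",d,a,"corrected",np.round(X,4));return X
E
python3 - <<'E'
from seat import *
X=pick([.4415,-.199],.046,"w11");go([X[0],X[1],.087],0)
E
```

```text
bore px [278.96509076 273.21664607] 91.671875 corrected [ 0.4413 -0.1995  0.046 ]
t 10.7 tcp [ 0.4436 -0.1593  0.1756] jaw 0.013 q6 0.935 gap 0.05 F [-0.7 -0.4  0.2]
turn rotvec [ 0.013  -0.0035  0.0052]
shift cm [ 8.85 -0.23  4.05] rows 3.0
```

View pics/w11.png

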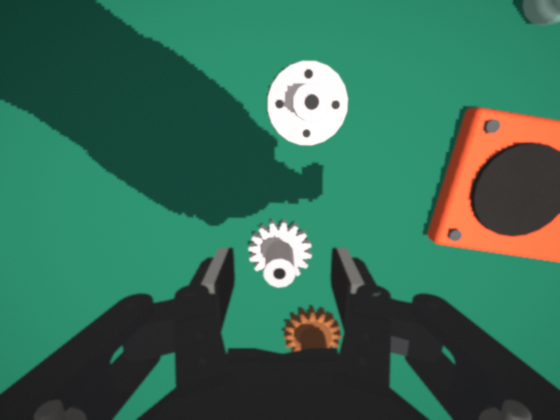

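Emit:
move_arm(offset=[[0,-0.2,4.0],[2,0,0],[3,0,0],[2.6,0,0],[0,0,0],[0,0,0]], turn=[[0.013,-0.003,0.005],[0,0,0],[0,0,0],[0,0,0],[0,0,0],[0,0,0]], grip=[5,5,5,5,5,5])

```text
t: 11.2
ee_pos: [0.4484, -0.1956, 0.0993]
tcp_rot: [1.412, 1.566, -0.15]
force: [0.4, 0.5, 1.1]
finger_gap: 0.0503
```

Run:
```python
from seat import *
go([.4413,-.1995,.087],0)
```

```text
t 11.2 tcp [ 0.4484 -0.1956  0.0993] jaw 0.009 q6 0.881 gap 0.0503 F [0.4 0.5 1.1]
turn rotvec [ 0.0093  0.0007 -0.0045]
shift cm [ 1.22 -0.72  0.39] rows 1.0
```

Emit:
move_arm(offset=[[0.2,-0.7,0.4],[1.0,0,0],[0,0,0],[0,0,0]], turn=[[0.009,0,-0.004],[0,0,0],[0,0,0],[0,0,0]], grip=[5,5,5,5])

```text
t: 11.53
ee_pos: [0.4436, -0.1989, 0.0903]
tcp_rot: [0.838, 1.567, -0.729]
force: [0.0, 0.2, 0.9]
finger_gap: 0.05
```

Run:
```python
from seat import *
go([.4413,-.1995,.087],0)
```

```text
t 11.53 tcp [ 0.4436 -0.1989  0.0903] jaw 0.004 q6 0.876 gap 0.05 F [0.  0.2 0.9]
turn rotvec [ 0.0037  0.0027 -0.0031]
shift cm [ 0.33 -0.23  0.06] rows 1.0
```

Emit:
move_arm(offset=[[0.3,-0.25,0.06],[0,0,0],[0,0,0],[0,0,0],[0,0,0],[0,0,0],[0,0,0],[0,0,0]], turn=[[0.003,0.003,-0.003],[0,0,0],[0,0,0],[0,0,0],[0,0,0],[0,0,0],[0,0,0],[0,0,0]], grip=[5,5,4,3,2,2,2,2], newtons=50)

```text
t: 12.2
ee_pos: [0.4419, -0.2005, 0.0894]
tcp_rot: [1.001, 1.568, -0.57]
force: [1.3, 0.3, -0.5]
finger_gap: 0.0224
```

Run:
```python
from seat import *
go([.4413,-.1995,.087],0)
s=sense();im=camera("wrist");cv2.imwrite("pics/w12.png",im);print(held(im,(283,288),s["ee_pos"][2]-.046))
```

```text
t 12.2 tcp [ 0.4419 -0.2005  0.0894] jaw -0.0 q6 0.874 gap 0.0224 F [ 1.3  0.3 -0.5]
turn rotvec [-0.      0.0017 -0.0026]
shift cm [ 0.24 -0.06 -0.11] rows 1.0
(array([282.18310084, 288.59700052]), np.float64(329.875), array([ 0.04340593, -0.00144531, -0.00136222]))
```

View pics/w12.png

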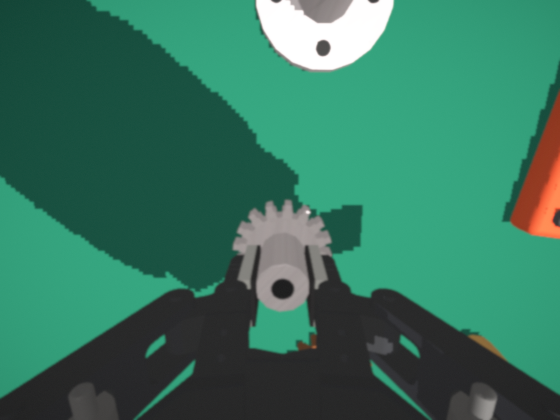

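Emit:
move_arm(offset=[[-2,0,0],[-4,0,0],[-4,0,0],[-3,0,0],[-0.5,0,0],[0,0,0]], turn=[[0,0.002,-0.002],[0,0,0],[0,0,0],[0,0,0],[0,0,0],[0,0,0]], grip=[2,2,2,2,2,2])

```text
t: 12.75
ee_pos: [0.439, -0.1983, 0.2251]
tcp_rot: [-2.322, 1.56, 2.39]
force: [0.3, -0.4, -4.7]
finger_gap: 0.0225
```

Run:
```python
from seat import *
plan([[.505,-.48,.225]],0)
```

```text
t 12.75 tcp [ 0.439  -0.1983  0.2251] jaw -0.0
offset [[-0.0, 0.9, 3.9], [-0.0, 0.9, 3.9], [-0.0, 0.9, 3.9], [-0.0, 0.9, 3.9], [-0.0, 0.9, 3.9], [-0.0, 0.9, 3.9], [-0.0, 0.9, 3.9], [-0.0, 0.2, 0.9]]
turn [[-0.0, 0, 0], [-0.0, 0, 0], [-0.0, 0, 0], [-0.0, 0, 0], [-0.0, 0, 0], [-0.0, 0, 0], [-0.0, 0, 0], [-0.0, 0, 0]]
8 end [ 0.505 -0.48   0.225] left 0.0
```

Emit:
move_arm(offset=[[0,0.9,3.8],[0,0.9,3.8],[0,0.9,3.8],[0,0.9,3.8],[0,0.9,3.8],[0,0.9,3.8],[0,0.9,3.5],[0,0,0],[0,0,0],[0,0,0]], turn=[[0,0,0.008],[0,0,0],[0,0,0],[0,0,0],[0,0,0],[0,0,0],[0,0,0],[0,0,0],[0,0,0],[0,0,0]], grip=[2,2,2,2,2,2,2,2,2,2])

```text
t: 13.58
ee_pos: [0.5005, -0.4683, 0.1944]
tcp_rot: [-2.665, 1.538, 2.049]
force: [0.7, -0.4, -2.6]
finger_gap: 0.0227
```

Run:
```python
from seat import *
go([.512,-.4235,.15],0)
im=camera("wrist");cv2.imwrite("pics/w13.png",im)
p=camera_params("wrist");print(proj(p,[.512,-.4235,.048]))
```

```text
t 13.58 tcp [ 0.5005 -0.4683  0.1944] jaw 0.003 q6 0.624 gap 0.0227 F [ 0.7 -0.4 -2.6]
turn rotvec [ 0.0024 -0.0287  0.0148]
shift cm [ 4.55  1.23 -4.35] rows 2.0
[303.39889726 163.1603668 ]
```

View pics/w13.png

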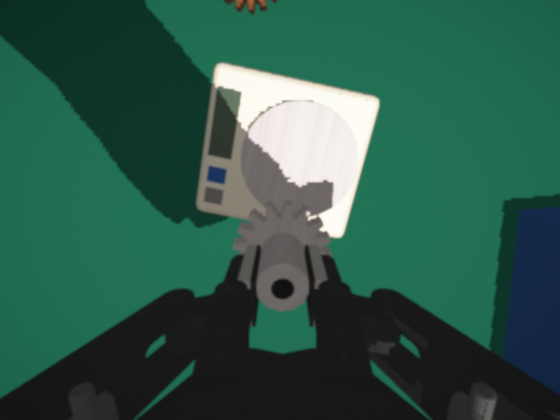

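Run:
```python
from seat import *
im=cv2.imread("pics/w13.png").astype(int);b,g,r=im[...,0],im[...,1],im[...,2]
m=((b-r>-12)&(g-r<12)&(g>40)).astype(np.uint8);m[:85]=0;m[200:]=0;m[:,:238]=0;m[:,365:]=0
m=cv2.morphologyEx(m,cv2.MORPH_OPEN,np.ones((3,3)))
n,l,s,c=cv2.connectedComponentsWithStats(m);i=1+np.argmax(s[1:,4]);m=(l==i).astype(np.uint8)
cv2.imwrite("pics/m.png",m*255)
cs,_=cv2.findContours(m,cv2.RETR_EXTERNAL,cv2.CHAIN_APPROX_NONE);h=cv2.convexHull(max(cs,key=cv2.contourArea))[:,0]
h=h[(h[:,1]<198)&(h[:,0]>239)];e=cv2.fitEllipseDirect(h.astype(np.float32));print(e)
p=camera_params("wrist");X=onplane(p,e[0],.048);print(X,X+[.0018,-.0006,0])
pt=camera_params("top");ps=camera_params("scene");print(tri([(p,e[0]),(pt,(448.8,189.6)),(ps,(184.06,364.23))]))
v=cv2.imread("pics/w13.png");cv2.ellipse(v,e,(0,0,255),1);cv2.imwrite("pics/w13e.png",cv2.resize(v[60:260,180:400],None,fx=3,fy=3)[:600])
```

```text
((300.58795166015625, 141.47738647460938), (128.46290588378906, 140.8860321044922), 87.0660171508789)
[ 0.50966015 -0.40803087  0.048     ] [ 0.51146015 -0.40863087  0.048     ]
(array([ 0.51119586, -0.4180594 ,  0.04729309]), np.float64(0.010085145569205683))
```

View pics/w13e.png

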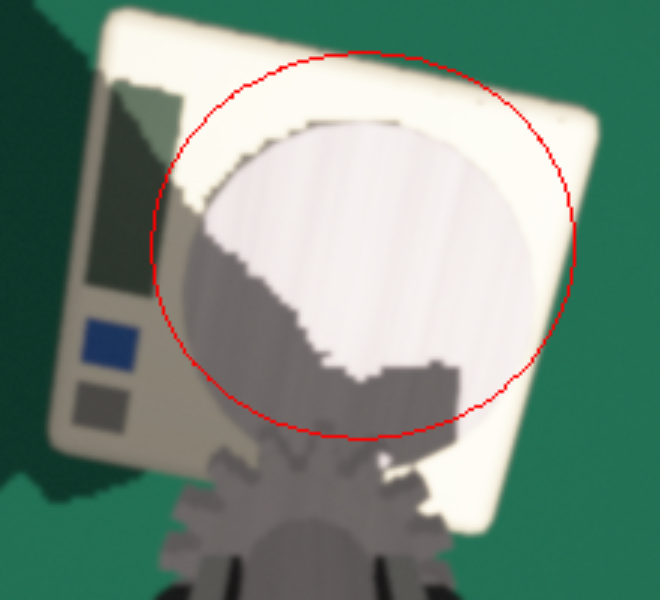

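Run:
```python
from seat import *
I=cv2.imread("pics/w13.png")
for u,v in ((300,120),(340,150),(260,170),(300,90),(365,130),(366,110),(240,180),(235,200)): print(u,v,I[v,u])
im=cv2.medianBlur(I,5).astype(int);b,g,r=im[...,0],im[...,1],im[...,2]
m=((g-r<=0)&(b-g>-1)&(g>40)).astype(np.uint8);m[:85]=0;m[200:]=0;m[:,:238]=0;m[:,365:]=0
m=cv2.morphologyEx(m,cv2.MORPH_OPEN,np.ones((5,5)))
n,l,s,c=cv2.connectedComponentsWithStats(m);i=1+np.argmax(s[1:,4]);m=(l==i).astype(np.uint8)
cs,_=cv2.findContours(m,cv2.RETR_EXTERNAL,cv2.CHAIN_APPROX_NONE);h=cv2.convexHull(max(cs,key=cv2.contourArea))[:,0]
h=h[(h[:,1]<196)];e=cv2.fitEllipseDirect(h.astype(np.float32));print(e)
p=camera_params("wrist");X=onplane(p,e[0],.048);print(X,X+[.0018,-.0006,0])
pt=camera_params("top");ps=camera_params("scene");print(tri([(p,e[0]),(pt,(448.8,189.6)),(ps,(184.06,364.23))]))
v=I.copy();cv2.ellipse(v,e,(0,0,255),1);cv2.imwrite("pics/w13f.png",cv2.resize(v[60:260,180:400],None,fx=3,fy=3)[:600])
```

```text
300 120 [239 240 246]
340 150 [239 240 246]
260 170 [103 104 110]
300 90 [244 251 253]
365 130 [246 252 254]
366 110 [245 252 254]
240 180 [118 131 137]
235 200 [116 129 136]Traceback (most recent call last):
  File "<stdin>", line 7, in <module>
    return _wrapfunc(a, 'argmax', axis=axis, out=out, **kwds)
    return bound(*args, **kwds)
ValueError: attempt to get argmax of an empty sequence
```

Run:
```python
from seat import *
I=cv2.imread("pics/w13.png")
im=cv2.medianBlur(I,3).astype(int);b,g,r=im[...,0],im[...,1],im[...,2]
m=((g-r<=0)&(b-g>-4)&(g>60)).astype(np.uint8);m[:85]=0;m[200:]=0;m[:,:238]=0;m[:,365:]=0
m=cv2.morphologyEx(m,cv2.MORPH_OPEN,np.ones((5,5)))
n,l,s,c=cv2.connectedComponentsWithStats(m);i=1+np.argmax(s[1:,4]);m=(l==i).astype(np.uint8)
cs,_=cv2.findContours(m,cv2.RETR_EXTERNAL,cv2.CHAIN_APPROX_NONE);h=cv2.convexHull(max(cs,key=cv2.contourArea))[:,0]
h=h[(h[:,1]<196)];e=cv2.fitEllipseDirect(h.astype(np.float32));print(e)
p=camera_params("wrist");X=onplane(p,e[0],.048);print(X,X+[.0018,-.0006,0])
pt=camera_params("top");ps=camera_params("scene");print(tri([(p,e[0]),(pt,(448.8,189.6)),(ps,(184.06,364.23))]))
v=I.copy();cv2.ellipse(v,e,(0,0,255),1);cv2.imwrite("pics/w13f.png",cv2.resize(v[60:260,180:400],None,fx=3,fy=3)[:600])
```

```text
((299.04901123046875, 158.4542999267578), (114.9755859375, 116.72391510009766), 24.008073806762695)
[ 0.50877203 -0.42010596  0.048     ] [ 0.51057203 -0.42070596  0.048     ]
(array([ 0.51082609, -0.42262677,  0.04397461]), np.float64(0.0027960928187236362))
```

View pics/w13f.png

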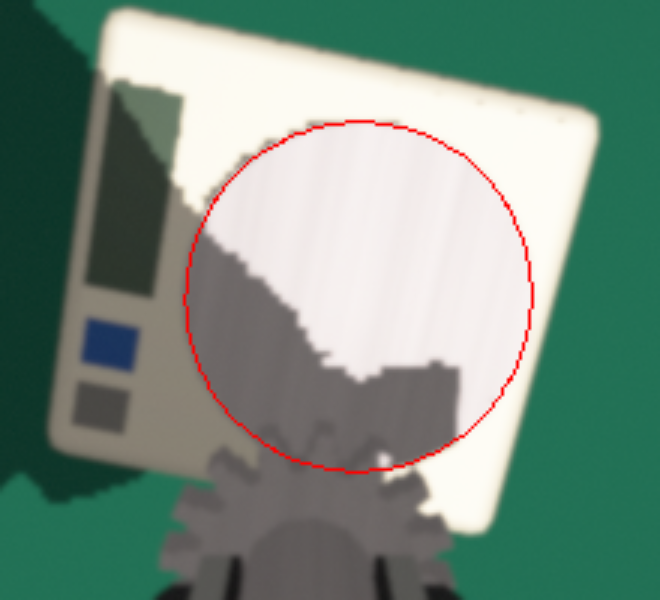

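Emit:
move_arm(offset=[[-1.5,0.5,0],[0,0,0],[0,0,0],[0,0,0]], turn=[[0.002,-0.029,0.015],[0,0,0],[0,0,0],[0,0,0]], grip=[2,2,2,2])

```text
t: 13.97
ee_pos: [0.5066, -0.4643, 0.2126]
tcp_rot: [0.606, 1.566, -0.961]
force: [0.4, -0.4, -3.3]
finger_gap: 0.0226
```

```bash
cat >> seat.py <<'E'
def pan(I,p,vmax):
    c0=proj(p,[.510,-.4225,.048]);im=cv2.medianBlur(I,3).astype(int);b,g,r=im[...,0],im[...,1],im[...,2]
    yy,xx=np.mgrid[:420,:560];m=((g-r<=0)&(b-g>-4)&(g>60)&(np.hypot(xx-c0[0],yy-c0[1])<75)&(yy<vmax)).astype(np.uint8)
    m=cv2.morphologyEx(m,cv2.MORPH_OPEN,np.ones((5,5)))
    n,l,s,c=cv2.connectedComponentsWithStats(m);i=1+np.argmax(s[1:,4]);m=(l==i).astype(np.uint8)
    cs,_=cv2.findContours(m,cv2.RETR_EXTERNAL,cv2.CHAIN_APPROX_NONE);h=cv2.convexHull(max(cs,key=cv2.contourArea))[:,0]
    h=h[(h[:,1]<vmax-4)];return cv2.fitEllipseDirect(h.astype(np.float32))
E
python3 - <<'E'
from seat import *
go([.512,-.4225,.15],0)
p=camera_params("wrist");I=camera("wrist");cv2.imwrite("pics/w14.png",I)
e=pan(I,p,200);print(e);X=onplane(p,e[0],.048);print(X,X+[.0018,-.0006,0])
pt=camera_params("top");ps=camera_params("scene");print(tri([(p,e[0]),(pt,(448.8,189.6))]),tri([(p,e[0]),(ps,(184.06,364.23))]))
cv2.ellipse(I,e,(0,0,255),1);cv2.imwrite("pics/w14f.png",I)
E
```

```text
t 13.97 tcp [ 0.5066 -0.4643  0.2126] jaw 0.004 q6 0.636 gap 0.0226 F [ 0.4 -0.4 -3.3]
turn rotvec [ 0.0037  0.0039 -0.0027]
shift cm [ 6.25  0.54 -4.2 ] rows 2.0
((286.71771240234375, 154.26368713378906), (107.43172454833984, 108.30500030517578), 30.203060150146484)
[ 0.50892428 -0.42087785  0.048     ] [ 0.51072428 -0.42147785  0.048     ]
(array([ 0.50908626, -0.41905275,  0.06051721]), np.float64(0.0004386612850557917)) (array([ 0.50919395, -0.42234689,  0.03589106]), np.float64(0.00010543431190774282))
```

View pics/w14f.png

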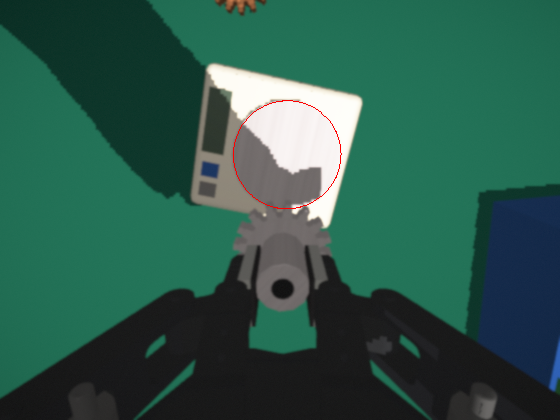

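Emit:
move_arm(offset=[[0,0.2,-2.1],[0,0.2,-2.0],[2.5,0,0],[3,0,0],[0,0,0],[0,0,0]], turn=[[0.004,0.004,-0.003],[0,0,0],[0,0,0],[0,0,0],[0,0,0],[0,0,0]], grip=[2,2,2,2,2,2])

```text
t: 14.52
ee_pos: [0.512, -0.4212, 0.1618]
tcp_rot: [0.664, 1.563, -0.905]
force: [0.4, 0.0, -0.9]
finger_gap: 0.0225
```

Run:
```python
from seat import *
go([.511,-.423,.1374],0)
```

```text
t 14.52 tcp [ 0.512  -0.4212  0.1618] jaw 0.001 q6 0.684 gap 0.0225 F [ 0.4  0.  -0.9]
turn rotvec [ 0.0013  0.0061 -0.0048]
shift cm [ 2.44 -0.11  0.16] rows 1.0
```

Emit:
move_arm(offset=[[0.6,-0.1,0.16],[1.2,0,0],[0,0,0],[0,0,0],[0,0,0]], turn=[[0.001,0.006,-0.005],[0,0,0],[0,0,0],[0,0,0],[0,0,0]], grip=[2,2,2,2,2])

```text
t: 14.93
ee_pos: [0.5116, -0.425, 0.147]
tcp_rot: [0.584, 1.567, -0.988]
force: [-0.6, 0.3, -2.7]
finger_gap: 0.0226
```

Run:
```python
from seat import *
go([.511,-.423,.1374],0)
```

```text
t 14.93 tcp [ 0.5116 -0.425   0.147 ] jaw -0.001 q6 0.682 gap 0.0226 F [-0.6  0.3 -2.7]
turn rotvec [-0.0007  0.003  -0.002 ]
shift cm [ 0.95 -0.06 -0.2 ] rows 1.0
```

Emit:
move_arm(offset=[[0.4,-0.05,-0.2],[0.5,0,0],[0,0,0],[0,0,0],[0,0,0]], turn=[[-0.001,0.003,-0.002],[0,0,0],[0,0,0],[0,0,0],[0,0,0]], grip=[2,2,2,2,2])

```text
t: 15.35
ee_pos: [0.5114, -0.4236, 0.1385]
tcp_rot: [0.718, 1.569, -0.853]
force: [-0.7, 0.4, -3.3]
finger_gap: 0.0224
```

Run:
```python
from seat import *
go([.511,-.423,.1374],0)
```

```text
t 15.35 tcp [ 0.5114 -0.4236  0.1385] jaw 0.0 q6 0.683 gap 0.0224 F [-0.7  0.4 -3.3]
turn rotvec [ 0.0001  0.0012 -0.001 ]
shift cm [ 0.11 -0.04 -0.06] rows 1.0
```

Emit:
move_arm(offset=[[0.2,-0.04,-0.06],[0,0,0],[0,0,0],[0,0,0],[0,0,0],[0,0,0],[0,0,0]], turn=[[0,0.001,-0.001],[0,0,0],[0,0,0],[0,0,0],[0,0,0],[0,0,0],[0,0,0]], grip=[2,2,2,2.4,2.8,3.4,4])

```text
t: 15.93
ee_pos: [0.5119, -0.4239, 0.1389]
tcp_rot: [0.657, 1.567, -0.914]
force: [-0.5, 0.2, 0.2]
finger_gap: 0.0398
```

Run:
```python
from seat import *
go([.511,-.4235,.1374],0)
```

```text
t 15.93 tcp [ 0.5119 -0.4239  0.1389] jaw 0.0 q6 0.683 gap 0.0398 F [-0.5  0.2  0.2]
turn rotvec [ 0.0002  0.0034 -0.0026]
shift cm [ 0.15 -0.09 -0.05] rows 1.0
```

Released. Lift, back off and check.

Emit:
move_arm(offset=[[-2,0,0],[-4,0,0],[-2,0,0],[0,0,3],[0,0,2],[0,0,0],[0,0,0]], turn=[[0,0,0],[0,0,0],[0,0,0],[0,0,0],[0,0,0],[0,0,0],[0,0,0]], grip=[4,4,5,5,5,5,5])

```text
t: 16.52
ee_pos: [0.5119, -0.4744, 0.2236]
tcp_rot: [0.635, 1.566, -0.934]
force: [-0.1, 0.7, -0.8]
finger_gap: 0.05
```

Run:
```python
from seat import *
plan([[.46,-.05,.26],[.42,.24,.26]],0)
p=camera_params("wrist");I=camera("wrist");cv2.imwrite("pics/w15.png",I)
u0=proj(p,[.5095,-.4225,.094]);d,a=dark(I,u0,14);print(u0,d,a,onplane(p,d,.094))
e=pan(I,p,260);print(e,onplane(p,e[0],.048))
```

```text
t 16.52 tcp [ 0.5119 -0.4744  0.2236] jaw 0.002
offset [[-0.4, -0.5, -4.0], [-0.4, -0.5, -4.0], [-0.4, -0.5, -4.0], [-0.4, -0.5, -4.0], [-0.4, -0.5, -4.0], [-0.4, -0.5, -4.0], [-0.4, -0.5, -4.0], [-0.4, -0.5, -4.0], [-0.4, -0.5, -4.0], [-0.4, -0.5, -4.0], [-0.3, -0.4, -2.9], [-0.0, -0.5, -4.0]]
turn [[0.0, 0, 0], [-0.0, 0, 0], [-0.0, 0, 0], [-0.0, 0, 0], [-0.0, 0, 0], [-0.0, 0, 0], [-0.0, 0, 0], [-0.0, 0, 0], [-0.0, 0, 0], [-0.0, 0, 0], [-0.0, 0, 0], [-0.0, 0, 0]]
12 end [ 0.455 -0.01   0.26 ] left 0.0
[280.34421582 148.23982969] [281.07513956 147.59312461] 148.34375 [ 0.50998143 -0.42207855  0.094     ]
((279.9977722167969, 140.1658172607422), (104.48926544189453, 105.9223403930664), 167.99191284179688) [ 0.50906713 -0.42110948  0.048     ]
```

View pics/w15.png

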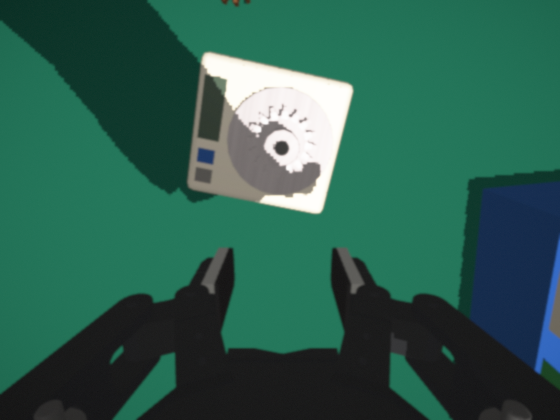

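Emit:
move_arm(offset=[[-0.6,-0.5,-4.0],[-0.6,-0.5,-4.0],[-0.6,-0.5,-4.0],[-0.6,-0.5,-4.0],[-0.6,-0.5,-4.0],[-0.6,-0.5,-4.0],[-0.5,-0.5,-4.0],[-0.5,-0.5,-4.0],[-0.4,-0.5,-4.0],[-0.4,-0.5,-4.0],[-0.3,-0.5,-4.0],[-0.3,-0.5,-4.0]], turn=[[0,0,0],[0,0,0],[0,0,0],[0,0,0],[0,0,0],[0,0,0],[0,0,0],[0,0,0],[0,0,0],[0,0,0],[0,0,0],[0,0,0]], grip=[5,5,5,5,5,5,5,5,5,5,5,5])

```text
t: 17.57
ee_pos: [0.4431, 0.0153, 0.2719]
tcp_rot: [-2.429, 1.56, 2.28]
force: [1.3, 0.2, -0.3]
finger_gap: 0.05
```

Run:
```python
from seat import *
plan([[.42,.2,.25],[.365,.345,.19]],0);go([.42,.2,.25],0);print(sense()["joint_pos"])
```

```text
t 17.57 tcp [0.4431 0.0153 0.2719] jaw -0.003
offset [[0.5, -0.5, -3.9], [0.5, -0.5, -3.9], [0.5, -0.5, -3.9], [0.5, -0.5, -3.9], [0.3, -0.3, -2.7], [1.5, -1.3, -3.5], [1.5, -1.3, -3.5], [1.5, -1.3, -3.5], [1.5, -1.3, -3.5], [0.2, -0.2, -0.5]]
turn [[-0.0, 0, 0], [-0.0, 0, 0], [-0.0, 0, 0], [-0.0, 0, 0], [-0.0, 0, 0], [-0.0, 0, 0], [-0.0, 0, 0], [-0.0, 0, 0], [-0.0, 0, 0], [-0.0, 0, 0]]
10 end [0.365 0.345 0.19 ] left 0.0
t 17.57 tcp [0.4431 0.0153 0.2719] jaw -0.003 q6 1.308 gap 0.05 F [ 1.3  0.2 -0.3]
turn rotvec [-0.003  -0.0081  0.007 ]
shift cm [  2.36  -2.35 -18.45] rows 5.0
[-0.26543805 -0.37862176 -0.40352502  1.55478059  0.00602555  1.30836821]
```

Emit:
move_arm(offset=[[0.5,-0.5,-3.9],[0.5,-0.5,-3.9],[0.5,-0.5,-3.9],[0.5,-0.5,-3.9],[0.3,-0.4,-3.0],[1.5,-1.3,-3.5],[1.5,-1.3,-3.5],[1.5,-1.3,-3.5],[1.2,-1.3,-3.0],[0,0,0],[0,0,0]], turn=[[-0.003,-0.008,0.007],[0,0,0],[0,0,0],[0,0,0],[0,0,0],[0,0,0],[0,0,0],[0,0,0],[0,0,0],[0,0,0],[0,0,0]], grip=[5,5,5,5,5,5,5,5,5,5,5])

```text
t: 18.48
ee_pos: [0.3485, 0.3565, 0.1876]
tcp_rot: [1.873, 1.567, 0.318]
force: [-0.1, -0.2, -0.1]
finger_gap: 0.0501
```

Run:
```python
from seat import *
X=pick([.3625,.319],.046,"w16");go([X[0],X[1],.087],0)
```

```text
bore px [297.44253974 262.86517494] 80.609375 corrected [0.3617 0.3181 0.046 ]
t 18.53 tcp [0.3485 0.3561 0.1875] jaw 0.015 q6 2.089 gap 0.05 F [-1.5 -0.  -0.4]
turn rotvec [ 0.0153 -0.0012 -0.0026]
shift cm [10.05  1.24  3.82] rows 3.0
```

View pics/w16.png

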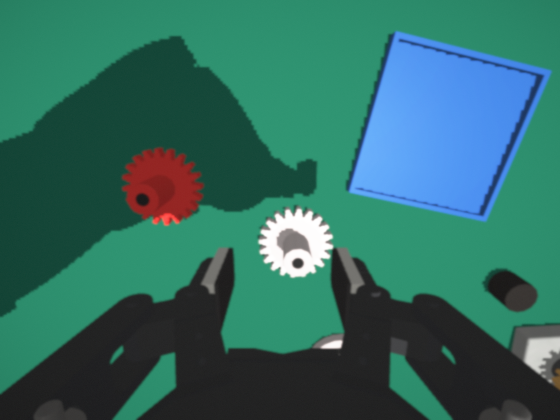

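Emit:
move_arm(offset=[[0,1.2,3.8],[2,0,0],[3,0,0],[2.5,0,0],[0,0,0],[0,0,0]], turn=[[0.015,-0.001,-0.002],[0,0,0],[0,0,0],[0,0,0],[0,0,0],[0,0,0]], grip=[5,5,5,5,5,5])

```text
t: 19.03
ee_pos: [0.365, 0.3125, 0.1143]
tcp_rot: [1.86, 1.563, 0.283]
force: [-0.0, 0.3, 2.2]
finger_gap: 0.0501
```

Run:
```python
from seat import *
go([.3617,.3181,.087],0)
```

```text
t 19.03 tcp [0.365  0.3125 0.1143] jaw -0.006 q6 2.013 gap 0.0501 F [-0.   0.3  2.2]
turn rotvec [-0.0063 -0.0022 -0.0075]
shift cm [ 2.73 -0.36 -0.55] rows 1.0
```

Emit:
move_arm(offset=[[0.4,-0.36,-0.55],[2.2,0,0],[0,0,0],[0,0,0],[0,0,0]], turn=[[-0.006,-0.002,-0.007],[0,0,0],[0,0,0],[0,0,0],[0,0,0]], grip=[5,5,5,5,5])

```text
t: 19.45
ee_pos: [0.3644, 0.3194, 0.0951]
tcp_rot: [2.073, 1.564, 0.501]
force: [0.6, 0.1, -0.2]
finger_gap: 0.0502
```

Run:
```python
from seat import *
go([.3617,.3181,.087],0)
```

```text
t 19.45 tcp [0.3644 0.3194 0.0951] jaw -0.001 q6 2.021 gap 0.0502 F [ 0.6  0.1 -0.2]
turn rotvec [-0.0013 -0.0033 -0.006 ]
shift cm [ 0.81 -0.27  0.13] rows 1.0
```

Emit:
move_arm(offset=[[0.4,-0.27,0.13],[0.4,0,0],[0,0,0],[0,0,0],[0,0,0]], turn=[[-0.001,-0.003,-0.006],[0,0,0],[0,0,0],[0,0,0],[0,0,0]], grip=[5,5,5,5,5])

```text
t: 19.87
ee_pos: [0.3631, 0.3192, 0.0905]
tcp_rot: [2.098, 1.566, 0.528]
force: [0.4, 0.5, -0.5]
finger_gap: 0.0499
```

Run:
```python
from seat import *
go([.3617,.3181,.087],0)
```

```text
t 19.87 tcp [0.3631 0.3192 0.0905] jaw 0.001 q6 2.02 gap 0.0499 F [ 0.4  0.5 -0.5]
turn rotvec [ 0.0006 -0.0022 -0.0038]
shift cm [ 0.35 -0.14  0.11] rows 1.0
```

Emit:
move_arm(offset=[[0.2,-0.14,0.11],[0,0,0],[0,0,0],[0,0,0],[0,0,0],[0,0,0],[0,0,0],[0,0,0]], turn=[[0,-0.002,-0.004],[0,0,0],[0,0,0],[0,0,0],[0,0,0],[0,0,0],[0,0,0],[0,0,0]], grip=[5,5,4,3,2,2,2,2], newtons=60)

```text
t: 20.53
ee_pos: [0.3618, 0.3181, 0.0888]
tcp_rot: [-2.62, 1.571, 2.093]
force: [0.2, 0.2, 0.0]
finger_gap: 0.0223
```

Run:
```python
from seat import *
go([.3617,.3181,.087],0)
s=sense();im=camera("wrist");cv2.imwrite("pics/w17.png",im);print(held(im,(283,288),s["ee_pos"][2]-.046))
```

```text
t 20.53 tcp [0.3618 0.3181 0.0888] jaw 0.001 q6 2.019 gap 0.0223 F [0.2 0.2 0. ]
turn rotvec [ 0.0005 -0.0002  0.0001]
shift cm [ 0.18 -0.01 -0.  ] rows 1.0
(array([282.09911263, 290.2096376 ]), np.float64(335.4375), array([ 0.0427726 , -0.00150158, -0.0010335 ]))
```

View pics/w17.png

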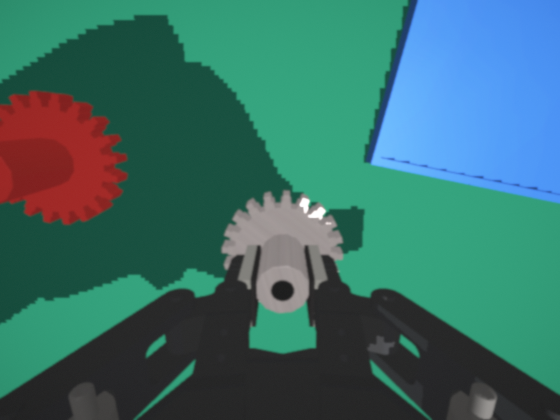

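Emit:
move_arm(offset=[[-2,0,0],[-4,0,0],[-4,0,0],[-4,0,0],[-1,0,0]], turn=[[0,0,0],[0,0,0],[0,0,0],[0,0,0],[0,0,0]], grip=[2,2,2,2,2])

```text
t: 21.0
ee_pos: [0.3574, 0.3158, 0.237]
tcp_rot: [-1.135, 1.555, -2.706]
force: [2.1, 0.1, -2.2]
finger_gap: 0.0228
```

Run:
```python
from seat import *
plan([[.46,.12,.26],[.62,-.20,.25]],0,n=20)
```

```text
t 21.0 tcp [0.3574 0.3158 0.237 ] jaw 0.0
offset [[-0.4, 1.8, 3.5], [-0.4, 1.8, 3.5], [-0.4, 1.8, 3.5], [-0.4, 1.8, 3.5], [-0.4, 1.8, 3.5], [-0.2, 1.0, 2.0], [0.1, 1.8, 3.6], [0.1, 1.8, 3.6], [0.1, 1.8, 3.6], [0.1, 1.8, 3.6], [0.1, 1.8, 3.6], [0.1, 1.8, 3.6], [0.1, 1.8, 3.6], [0.1, 1.8, 3.6], [0.1, 1.7, 3.4]]
turn [[0.0, 0, 0], [-0.0, 0, 0], [-0.0, 0, 0], [-0.0, 0, 0], [-0.0, 0, 0], [-0.0, 0, 0], [-0.0, 0, 0], [-0.0, 0, 0], [-0.0, 0, 0], [-0.0, 0, 0], [-0.0, 0, 0], [-0.0, 0, 0], [-0.0, 0, 0], [-0.0, 0, 0], [-0.0, 0, 0]]
15 end [ 0.62 -0.2   0.25] left 0.0
```

Emit:
move_arm(offset=[[-0.5,1.8,3.5],[-0.5,1.8,3.5],[-0.5,1.8,3.5],[-0.5,1.8,3.5],[-0.5,1.8,3.5],[-0.3,1.0,2.0],[-0.1,1.8,3.6],[-0.1,1.8,3.6],[-0.1,1.8,3.6],[-0.1,1.8,3.6],[-0.1,1.8,3.6],[-0.1,1.8,3.6]], turn=[[0,0,0],[0,0,0],[0,0,0],[0,0,0],[0,0,0],[0,0,0],[0,0,0],[0,0,0],[0,0,0],[0,0,0],[0,0,0],[0,0,0]], grip=[2,2,2,2,2,2,2,2,2,2,2,2])

```text
t: 22.0
ee_pos: [0.571, -0.1021, 0.2674]
tcp_rot: [-1.531, 1.555, -3.086]
force: [0.2, 0.6, -2.7]
finger_gap: 0.0228
```

Run:
```python
from seat import *
go([.62,-.205,.22],0)
```

```text
t 22.0 tcp [ 0.571  -0.1021  0.2674] jaw 0.015 q6 1.156 gap 0.0228 F [ 0.2  0.6 -2.7]
turn rotvec [0.0152 0.0008 0.0159]
shift cm [ 4.67  4.82 10.37] rows 3.0
```

Emit:
move_arm(offset=[[1.2,1.5,3.4],[1.2,1.5,3.4],[1.0,1.4,3.0],[0,0,0],[0,0,0],[0,0,0]], turn=[[0.015,0.001,0.016],[0,0,0],[0,0,0],[0,0,0],[0,0,0],[0,0,0]], grip=[2,2,2,2,2,2])

```text
t: 22.5
ee_pos: [0.6167, -0.2138, 0.2216]
tcp_rot: [-2.03, 1.563, 2.672]
force: [0.3, -0.5, -2.7]
finger_gap: 0.0222
```

Run:
```python
from seat import *
go([.627,-.139,.1128],0)
p=camera_params("wrist");I=camera("wrist");cv2.imwrite("pics/w18.png",I)
u0=proj(p,[.625,-.138,.024]);print(u0)
try:
    e=seat(I,u0,lambda h:(h[...,2]<90)&(h[...,0]<60)|(h[...,2]<60)&(h[...,1]<100),60);print(e,onplane(p,e[0],.024))
    cv2.ellipse(I,e,(255,255,0),1);cv2.imwrite("pics/w18e.png",I)
except Exception as x: print(x)
```

```text
t 22.5 tcp [ 0.6167 -0.2138  0.2216] jaw -0.01 q6 1.047 gap 0.0222 F [ 0.3 -0.5 -2.7]
turn rotvec [-0.0096 -0.0037  0.0074]
shift cm [10.9   1.04 -7.45] rows 4.0
[294.52075672 112.82415286]
((293.0872497558594, 112.72246551513672), (82.56742858886719, 87.25951385498047), 10.142264366149902) [ 0.6237737  -0.13790492  0.024     ]
```

View pics/w18e.png

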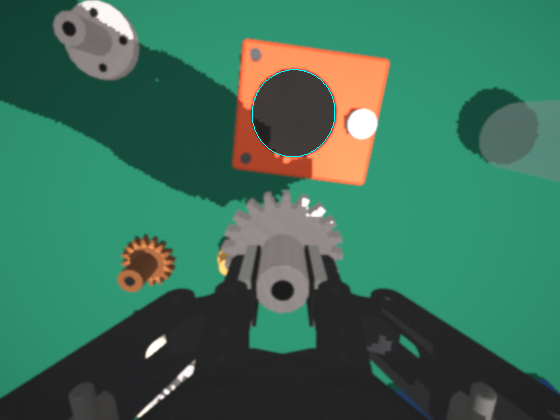

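Emit:
move_arm(offset=[[0.4,0.3,-2.5],[0.4,0.3,-2.5],[0.4,0.3,-2.4],[2.5,0,0],[2.5,0,0],[0,0,0],[0,0,0]], turn=[[-0.01,-0.004,0.007],[0,0,0],[0,0,0],[0,0,0],[0,0,0],[0,0,0],[0,0,0]], grip=[2,2,2,2,2,2,2])

```text
t: 23.13
ee_pos: [0.6258, -0.1286, 0.1637]
tcp_rot: [1.232, 1.564, -0.33]
force: [-0.7, -0.7, -2.7]
finger_gap: 0.0224
```

Run:
```python
from seat import *
go([.626,-.1395,.1128],0)
```

```text
t 23.13 tcp [ 0.6258 -0.1286  0.1637] jaw 0.009 q6 1.154 gap 0.0224 F [-0.7 -0.7 -2.7]
turn rotvec [ 0.0094  0.0023 -0.0065]
shift cm [ 5.09 -0.02  1.08] rows 2.0
```

Emit:
move_arm(offset=[[1,-0.1,1.1],[2,0,0],[1.3,0,0],[0,0,0],[0,0,0]], turn=[[0.009,0.002,-0.006],[0,0,0],[0,0,0],[0,0,0],[0,0,0]], grip=[2,2,2,2,2])

```text
t: 23.55
ee_pos: [0.6267, -0.1413, 0.1259]
tcp_rot: [1.073, 1.563, -0.498]
force: [0.2, -0.1, -2.4]
finger_gap: 0.0226
```

Run:
```python
from seat import *
go([.626,-.1395,.1128],0)
```

```text
t 23.55 tcp [ 0.6267 -0.1413  0.1259] jaw 0.0 q6 1.146 gap 0.0226 F [ 0.2 -0.1 -2.4]
turn rotvec [ 0.0003  0.0035 -0.0065]
shift cm [ 1.31 -0.08 -0.19] rows 1.0
```

Emit:
move_arm(offset=[[0.3,-0.1,-0.19],[0.5,0,0],[0,0,0],[0,0,0],[0,0,0]], turn=[[0,0.003,-0.006],[0,0,0],[0,0,0],[0,0,0],[0,0,0]], grip=[2,2,2,2,2])

```text
t: 23.97
ee_pos: [0.6269, -0.1404, 0.1208]
tcp_rot: [1.048, 1.567, -0.523]
force: [-0.5, -0.5, -3.5]
finger_gap: 0.0225
```

Run:
```python
from seat import *
go([.626,-.1395,.1128],0)
```

```text
t 23.97 tcp [ 0.6269 -0.1404  0.1208] jaw -0.0 q6 1.148 gap 0.0225 F [-0.5 -0.5 -3.5]
turn rotvec [-0.0004  0.0019 -0.0032]
shift cm [ 0.8  -0.1  -0.09] rows 1.0
```

Emit:
move_arm(offset=[[0.4,-0.12,-0.1],[0.4,0,0],[0,0,0],[0,0,0],[0,0,0]], turn=[[0,0.002,-0.003],[0,0,0],[0,0,0],[0,0,0],[0,0,0]], grip=[2,2,2,2,2])

```text
t: 24.38
ee_pos: [0.6261, -0.1393, 0.1128]
tcp_rot: [1.385, 1.57, -0.186]
force: [-0.8, -0.0, -1.2]
finger_gap: 0.0218
```

Run:
```python
from seat import *
go([.626,-.1395,.1128],0)
```

```text
t 24.38 tcp [ 0.6261 -0.1393  0.1128] jaw -0.0 q6 1.148 gap 0.0218 F [-0.8 -0.  -1.2]
turn rotvec [-0.0001  0.0002 -0.0012]
shift cm [ 0.   -0.01  0.02] rows 1.0
```

Exactly at contact height; release.

Emit:
move_arm(offset=[[0.05,0,0],[0,0,0],[0,0,0],[0,0,0],[0,0,0],[0,0,0]], turn=[[0,0,0],[0,0,0],[0,0,0],[0,0,0],[0,0,0],[0,0,0]], grip=[2,2.4,2.8,3.4,4,4])

```text
t: 24.88
ee_pos: [0.6272, -0.1398, 0.1144]
tcp_rot: [1.214, 1.566, -0.356]
force: [0.2, -0.1, -0.5]
finger_gap: 0.0401
```

Emit:
move_arm(offset=[[-2,0,0],[-4,0,0],[-3,0,0],[0,0,4],[0,0,3],[0,0,0],[0,0,0]], turn=[[0,0,0],[0,0,0],[0,0,0],[0,0,0],[0,0,0],[0,0,0],[0,0,0]], grip=[4,4,5,5,5,5,5])

```text
t: 25.47
ee_pos: [0.6268, -0.2109, 0.2091]
tcp_rot: [1.09, 1.565, -0.478]
force: [0.2, 0.1, 0.1]
finger_gap: 0.05
```

Run:
```python
from seat import *
plan([[.484,.09,.19]],0)
p=camera_params("wrist");I=camera("wrist");cv2.imwrite("pics/w19.png",I)
u0=proj(p,[.624,-.1385,.07]);d,a=dark(I,u0,14);print(u0,d,a,onplane(p,d,.07))
u0=proj(p,[.624,-.138,.024]).astype(int);print(u0)
c=I[max(u0[1]-80,0):u0[1]+80,u0[0]-100:u0[0]+100];cv2.imwrite("pics/w19c.png",cv2.resize(c,None,fx=3.7,fy=3.7))
```

```text
t 25.47 tcp [ 0.6268 -0.2109  0.2091] jaw 0.003
offset [[0.2, -1.7, -3.6], [0.2, -1.7, -3.6], [0.2, -1.7, -3.6], [0.2, -1.7, -3.6], [0.2, -1.7, -3.6], [0.2, -1.7, -3.6], [0.2, -1.7, -3.6], [0.2, -1.7, -3.6], [0.1, -0.6, -1.2]]
turn [[0.0, 0, 0], [-0.0, 0, 0], [-0.0, 0, 0], [-0.0, 0, 0], [-0.0, 0, 0], [-0.0, 0, 0], [-0.0, 0, 0], [-0.0, 0, 0], [-0.0, 0, 0]]
9 end [0.484 0.09  0.19 ] left 0.0
[279.49486743 115.94353678] [280.50439035 115.68827099] 136.796875 [ 0.6246757  -0.13833457  0.07      ]
[279 114]
```

View pics/w19c.png

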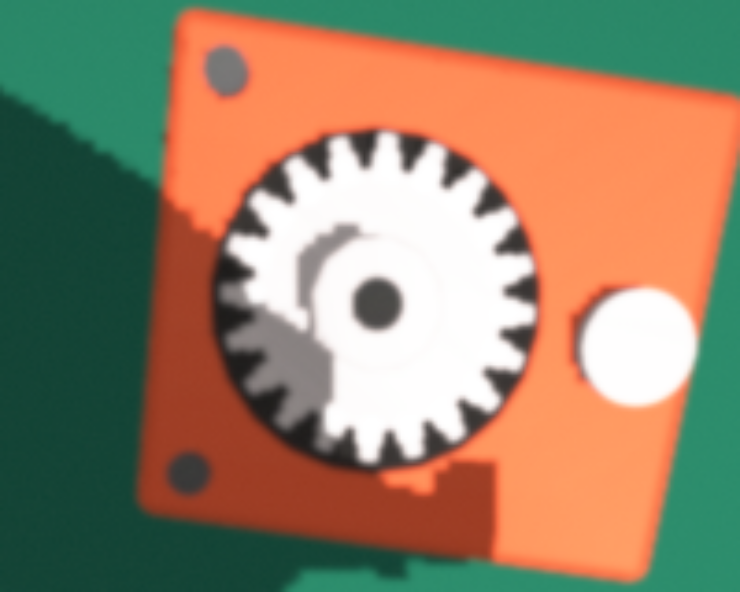

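Emit:
move_arm(offset=[[0.1,-1.7,-3.6],[0.1,-1.7,-3.6],[0.1,-1.7,-3.6],[0.1,-1.7,-3.6],[0.1,-1.7,-3.6],[0.1,-1.7,-3.6],[0.1,-1.7,-3.6],[0.1,-1.7,-3.6],[0.1,-0.5,-1.0],[0,0,0],[0,0,0]], turn=[[0,0,0],[0,0,0],[0,0,0],[0,0,0],[0,0,0],[0,0,0],[0,0,0],[0,0,0],[0,0,0],[0,0,0],[0,0,0]], grip=[5,5,5,5,5,5,5,5,5,5,5])

```text
t: 26.43
ee_pos: [0.4741, 0.1026, 0.1903]
tcp_rot: [-2.046, 1.567, 2.674]
force: [0.3, -0.4, -0.1]
finger_gap: 0.0503
```

Run:
```python
from seat import *
X=pick([.4828,.065],.046,"w20");go([X[0],X[1],.087],0)
```

```text
bore px [292.44734515 262.05666937] 81.734375 corrected [0.4824 0.0635 0.046 ]
t 26.48 tcp [0.4743 0.1022 0.1903] jaw 0.008 q6 1.504 gap 0.0504 F [ 0.3 -0.  -0.2]
turn rotvec [ 0.0079 -0.002   0.0041]
shift cm [10.32  0.83  3.89] rows 3.0
```

View pics/w20.png

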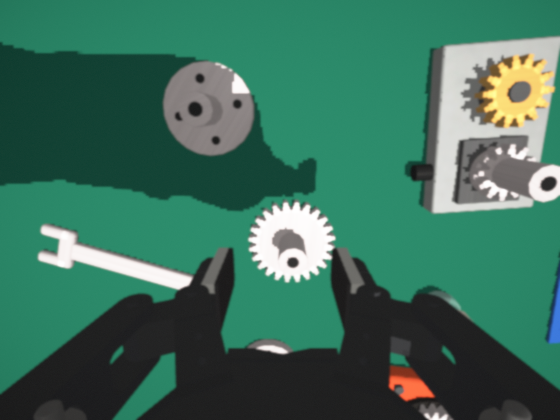

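Emit:
move_arm(offset=[[0,0.8,3.9],[2,0,0],[3,0,0],[2.8,0,0],[0,0,0],[0,0,0]], turn=[[0.008,-0.002,0.004],[0,0,0],[0,0,0],[0,0,0],[0,0,0],[0,0,0]], grip=[5,5,5,5,5,5])

```text
t: 26.98
ee_pos: [0.4877, 0.0545, 0.1117]
tcp_rot: [1.187, 1.565, -0.392]
force: [-0.2, 0.6, 1.2]
finger_gap: 0.0497
```

Run:
```python
from seat import *
go([.4824,.0637,.087],0)
```

```text
t 26.98 tcp [0.4877 0.0545 0.1117] jaw -0.008 q6 1.424 gap 0.0497 F [-0.2  0.6  1.2]
turn rotvec [-0.0082  0.0022 -0.0053]
shift cm [ 2.46 -0.55 -0.93] rows 1.0
```

Emit:
move_arm(offset=[[0.4,-0.6,-0.9],[2.0,0,0],[0,0,0],[0,0,0],[0,0,0]], turn=[[-0.008,0.002,-0.005],[0,0,0],[0,0,0],[0,0,0],[0,0,0]], grip=[5,5,5,5,5])

```text
t: 27.4
ee_pos: [0.4841, 0.0635, 0.0934]
tcp_rot: [1.498, 1.566, -0.073]
force: [0.2, -0.2, -0.7]
finger_gap: 0.05
```

Run:
```python
from seat import *
go([.4824,.0637,.087],0)
```

```text
t 27.4 tcp [0.4841 0.0635 0.0934] jaw -0.001 q6 1.433 gap 0.05 F [ 0.2 -0.2 -0.7]
turn rotvec [-0.0008  0.0003 -0.0044]
shift cm [ 0.64 -0.17 -0.02] rows 1.0
```

Emit:
move_arm(offset=[[0.5,-0.2,0],[0,0,0],[0,0,0],[0,0,0],[0,0,0],[0,0,0],[0,0,0],[0,0,0],[0,0,0]], turn=[[-0.001,0,-0.004],[0,0,0],[0,0,0],[0,0,0],[0,0,0],[0,0,0],[0,0,0],[0,0,0],[0,0,0]], grip=[5,5,5,4,3,2,2,2,2], newtons=60)

```text
t: 28.15
ee_pos: [0.484, 0.0637, 0.0927]
tcp_rot: [1.398, 1.565, -0.171]
force: [-0.6, 0.3, 0.2]
finger_gap: 0.022
```

Run:
```python
from seat import *
go([.4824,.0637,.087],0)
s=sense();im=camera("wrist");cv2.imwrite("pics/w21.png",im);print(held(im,(283,288),s["ee_pos"][2]-.046))
```

```text
t 28.15 tcp [0.484  0.0637 0.0927] jaw 0.001 q6 1.432 gap 0.022 F [-0.6  0.3  0.2]
turn rotvec [ 0.0012  0.0009 -0.0055]
shift cm [ 0.56 -0.16 -0.01] rows 1.0
(array([282.22272234, 285.43202887]), np.float64(313.078125), array([ 0.04665474, -0.00144269, -0.00096038]))
```

View pics/w21.png

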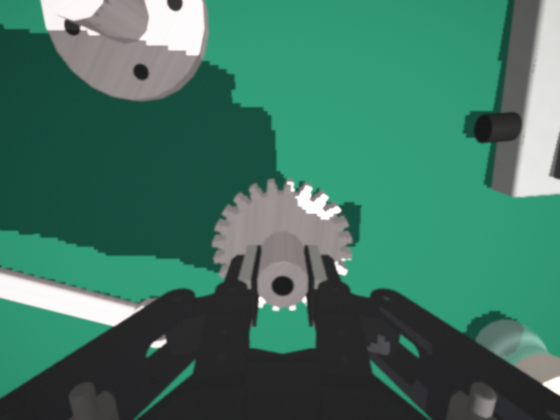

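Emit:
move_arm(offset=[[-2,0,0],[-4,0,0],[-4,0,0],[-3,0,0],[-0.5,0,-4],[-0.5,0,-4],[-0.5,0,-4],[-0.5,0,-4],[-0.5,0,-4],[-0.3,0,-3],[0,0,0],[0,0,0]], turn=[[0.001,0.001,-0.005],[0,0,0],[0,0,0],[0,0,0],[0,0,0],[0,0,0],[0,0,0],[0,0,0],[0,0,0],[0,0,0],[0,0,0],[0,0,0]], grip=[2,2,2,2,2,2,2,2,2,2,2,2])

```text
t: 29.2
ee_pos: [0.481, 0.3025, 0.2507]
tcp_rot: [-1.664, 1.559, 3.041]
force: [-0.9, -1.2, -3.6]
finger_gap: 0.0221
```

Run:
```python
from seat import *
go([.48,.34,.23],0)
I=camera("wrist");cv2.imwrite("pics/w22.png",I)
```

```text
t 29.2 tcp [0.481  0.3025 0.2507] jaw -0.008 q6 1.908 gap 0.0221 F [-0.9 -1.2 -3.6]
turn rotvec [-0.0077 -0.0011  0.0116]
shift cm [ 2.07 -0.11 -3.75] rows 2.0
```

View pics/w22.png

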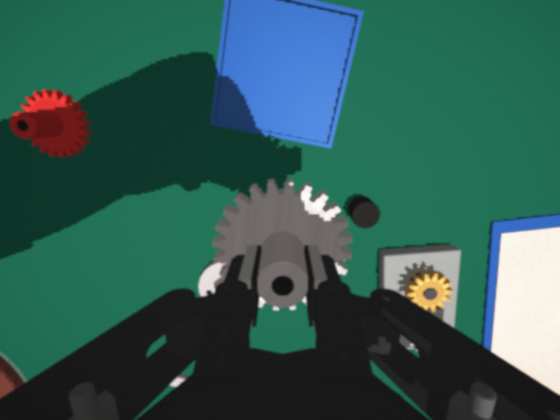

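Tray's top edge is just at the image border; move ~1.5 cm further in +y and measure its four corners.

Emit:
move_arm(offset=[[0,0,-1.8],[0,0,0],[0,0,0]], turn=[[-0.008,-0.001,0.012],[0,0,0],[0,0,0]], grip=[2,2,2])

```text
t: 29.5
ee_pos: [0.4811, 0.3179, 0.2488]
tcp_rot: [-0.981, 1.568, -2.554]
force: [0.9, -0.6, -2.5]
finger_gap: 0.0223
```

Run:
```python
from seat import *
go([.48,.414,.13],0)
p=camera_params("wrist");I=camera("wrist");cv2.imwrite("pics/w23.png",I)
print(proj(p,[.478,.415,.005]))
e,r,h=blob(I,lambda h:(h[...,0]>98)&(h[...,0]<128)&(h[...,1]>130),(170,0,400,190))
A=cv2.approxPolyN(h.reshape(-1,1,2),4)[0].astype(float);print(A.round(1).tolist())
W=np.array([onplane(p,v,.010) for v in A]);print(W.round(4));print([round(np.linalg.norm(W[i]-W[i-1]),4) for i in range(4)],W.mean(0).round(4))
for v in A: cv2.circle(I,tuple(np.round(v).astype(int)),3,(0,0,255),1)
cv2.imwrite("pics/w23e.png",I)
```

```text
t 29.5 tcp [0.4811 0.3179 0.2488] jaw -0.003 q6 1.931 gap 0.0223 F [ 0.9 -0.6 -2.5]
turn rotvec [-0.0025  0.0015  0.0023]
shift cm [11.86 -0.11 -9.62] rows 4.0
[280.90905039  89.37896426]
[[361.6, 29.1], [328.8, 163.7], [207.6, 139.3], [225.1, -2.4]]
[[0.552  0.466  0.01  ]
 [0.5273 0.3426 0.01  ]
 [0.4037 0.3677 0.01  ]
 [0.4286 0.4912 0.01  ]]
[np.float64(0.126), np.float64(0.1258), np.float64(0.1261), np.float64(0.126)] [0.4779 0.4169 0.01  ]
```

View pics/w23e.png

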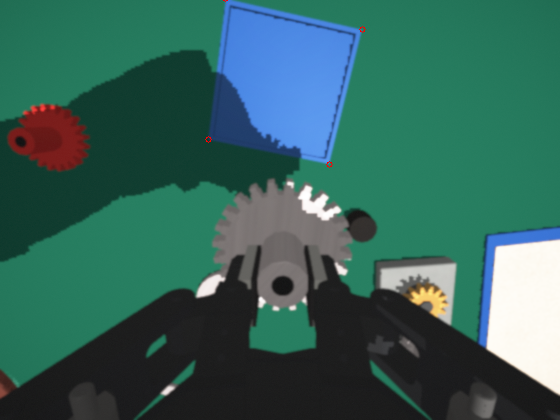

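Emit:
move_arm(offset=[[0,0,-3.3],[0,0,-3.2],[0.5,0,-3.0],[3,0,0],[3,0,0],[3,0,0],[0,0,0],[0,0,0]], turn=[[-0.002,0.001,0.002],[0,0,0],[0,0,0],[0,0,0],[0,0,0],[0,0,0],[0,0,0],[0,0,0]], grip=[2,2,2,2,2,2,2,2])

```text
t: 30.22
ee_pos: [0.4855, 0.4086, 0.1517]
tcp_rot: [1.142, 1.57, -0.442]
force: [0.8, 0.1, -2.5]
finger_gap: 0.0225
```

Run:
```python
from seat import *
go([.480,.4152,.0977],0)
```

```text
t 30.22 tcp [0.4855 0.4086 0.1517] jaw -0.013 q6 2.078 gap 0.0225 F [ 0.8  0.1 -2.5]
turn rotvec [-0.013   0.0005 -0.0012]
shift cm [ 5.4  -0.57 -0.66] rows 2.0
```

Emit:
move_arm(offset=[[1,-0.6,-0.7],[2,0,0],[1.5,0,0],[0,0,0],[0,0,0]], turn=[[-0.013,0,-0.001],[0,0,0],[0,0,0],[0,0,0],[0,0,0]], grip=[2,2,2,2,2])

```text
t: 30.63
ee_pos: [0.4823, 0.4164, 0.1128]
tcp_rot: [2.073, 1.563, 0.502]
force: [0.0, 0.1, -2.9]
finger_gap: 0.0222
```

Run:
```python
from seat import *
go([.480,.4152,.0977],0)
```

```text
t 30.63 tcp [0.4823 0.4164 0.1128] jaw -0.001 q6 2.079 gap 0.0222 F [ 0.   0.1 -2.9]
turn rotvec [-0.0006 -0.0038 -0.0069]
shift cm [ 1.51 -0.24  0.12] rows 1.0
```

Emit:
move_arm(offset=[[0.5,-0.25,0.12],[0.6,0,0],[0,0,0],[0,0,0],[0,0,0]], turn=[[-0.001,-0.004,-0.007],[0,0,0],[0,0,0],[0,0,0],[0,0,0]], grip=[2,2,2,2,2])

```text
t: 31.05
ee_pos: [0.4816, 0.4164, 0.1065]
tcp_rot: [2.071, 1.565, 0.501]
force: [-0.6, 0.1, -4.6]
finger_gap: 0.0221
```

Run:
```python
from seat import *
go([.480,.4152,.0977],0)
```

```text
t 31.05 tcp [0.4816 0.4164 0.1065] jaw 0.001 q6 2.078 gap 0.0221 F [-0.6  0.1 -4.6]
turn rotvec [ 0.0009 -0.0027 -0.005 ]
shift cm [ 0.87 -0.17  0.12] rows 1.0
```

Emit:
move_arm(offset=[[0.4,-0.2,0.14],[0.4,0,0],[0,0,0],[0,0,0],[0,0,0]], turn=[[0.001,-0.003,-0.005],[0,0,0],[0,0,0],[0,0,0],[0,0,0]], grip=[2,2,2,2,2])

```text
t: 31.47
ee_pos: [0.4797, 0.415, 0.0983]
tcp_rot: [0.999, 1.571, -0.572]
force: [0.5, 0.2, -4.0]
finger_gap: 0.022
```

Run:
```python
from seat import *
go([.480,.4152,.0977],0)
```

```text
t 31.47 tcp [0.4797 0.415  0.0983] jaw -0.0 q6 2.079 gap 0.022 F [ 0.5  0.2 -4. ]
turn rotvec [-0.0003  0.0001 -0.0002]
shift cm [ 0.06  0.03 -0.02] rows 1.0
```

Emit:
move_arm(offset=[[0.15,0.02,0],[0,0,0],[0,0,0],[0,0,0],[0,0,0],[0,0,0],[0,0,0]], turn=[[0,0,0],[0,0,0],[0,0,0],[0,0,0],[0,0,0],[0,0,0],[0,0,0]], grip=[2,2,2.4,2.8,3.4,4,4])

```text
t: 32.05
ee_pos: [0.4814, 0.4158, 0.099]
tcp_rot: [2.028, 1.567, 0.457]
force: [-0.4, -0.9, -0.7]
finger_gap: 0.0398
```

Emit:
move_arm(offset=[[-2,0,0],[-4,0,0],[-4,0,0],[-3,0,4],[-2,0,4],[0,0,1],[0,0,0],[0,0,0]], turn=[[0,0,0],[0,0,0],[0,0,0],[0,0,0],[0,0,0],[0,0,0],[0,0,0],[0,0,0]], grip=[4,4,5,5,5,5,5,5])

```text
t: 32.72
ee_pos: [0.4805, 0.3319, 0.2493]
tcp_rot: [1.763, 1.565, 0.193]
force: [-0.1, 0.2, -0.1]
finger_gap: 0.0498
```

Run:
```python
from seat import *
go([.480,.4152,.0977],0)
p=camera_params("wrist");I=camera("wrist");cv2.imwrite("pics/w24.png",I)
e,r,h=blob(I,lambda h:(h[...,0]>98)&(h[...,0]<128)&(h[...,1]>130),(170,0,400,200))
A=cv2.approxPolyN(h.reshape(-1,1,2),4)[0].astype(float)
W=np.array([onplane(p,v,.010) for v in A]);print("tray",W.mean(0).round(4),[round(np.linalg.norm(W[i]-W[i-1]),4) for i in range(4)])
d,a=dark(I,proj(p,[.4785,.417,.051]),10);print("bore",d,a,onplane(p,d,.051).round(4))
for n in("top","scene"): cv2.imwrite(f"pics/{n}1.png",camera(n))
```

```text
t 32.72 tcp [0.4805 0.3319 0.2493] jaw 0.001 q6 1.951 gap 0.0498 F [-0.1  0.2 -0.1]
turn rotvec [ 0.0013 -0.001  -0.0054]
shift cm [15.17 -0.12 -8.31] rows 5.0
tray [0.4779 0.4168 0.01  ] [np.float64(0.1261), np.float64(0.126), np.float64(0.126), np.float64(0.1258)]
bore [280.53196405 101.85076862] 84.109375 [0.4786 0.4162 0.051 ]
```

View pics/w24.png

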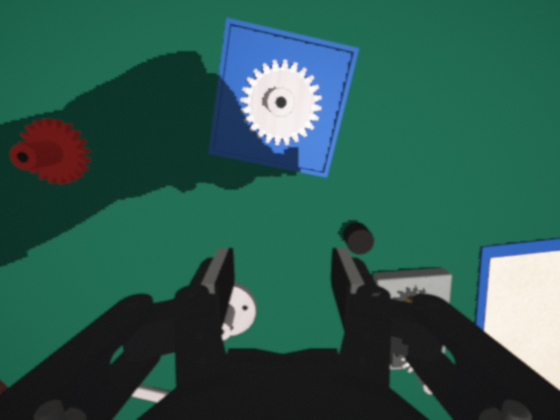

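View pics/top1.png

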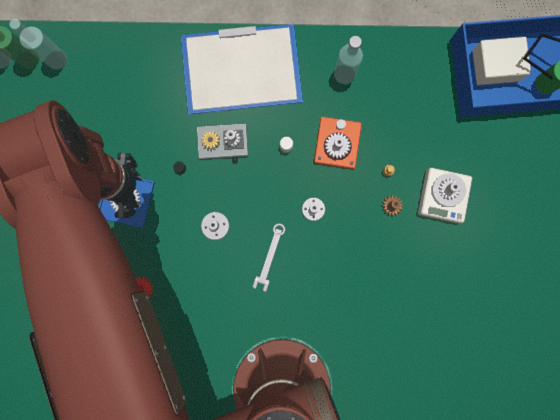

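View pics/scene1.png

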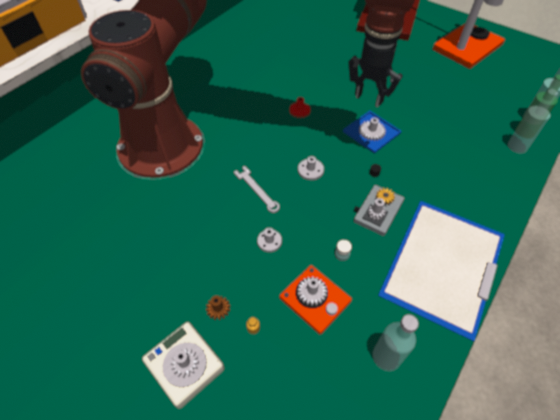

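Run:
```python
from seat import *
t=cv2.imread("pics/top1.png");s=cv2.imread("pics/scene1.png");pt=camera_params("top");ps=camera_params("scene")
for n,X,zs in (("g12",[.6405,.1355,.076],"seat .6409 .1351"),("g16",[.512,-.4225,.094],"pan .512 -.4236"),("g20",[.6265,-.139,.07],"pad .6268 -.1389"),("fa",[.4615,-.0776,.0479],"before"),("fb",[.4145,.1794,.0478],"before")):
    a,_=dark(t,proj(pt,X));b,_=dark(s,proj(ps,X));Y,r=tri([(pt,a),(ps,b)]);print(n,Y.round(4),round(r,4),zs)
cv2.imwrite("pics/t_e.png",cv2.resize(t[120:215,190:480],None,fx=2.75,fy=2.75,interpolation=cv2.INTER_CUBIC))
```

```text
g12 [0.6411 0.1366 0.0771] 0.0008 seat .6409 .1351
g16 [ 0.5132 -0.4215  0.0961] 0.0007 pan .512 -.4236
g20 [ 0.6272 -0.1381  0.0715] 0.0008 pad .6268 -.1389
fa [ 0.4615 -0.0775  0.0478] 0.0009 before
fb [0.4145 0.1793 0.0478] 0.001 before
```

View pics/t_e.png

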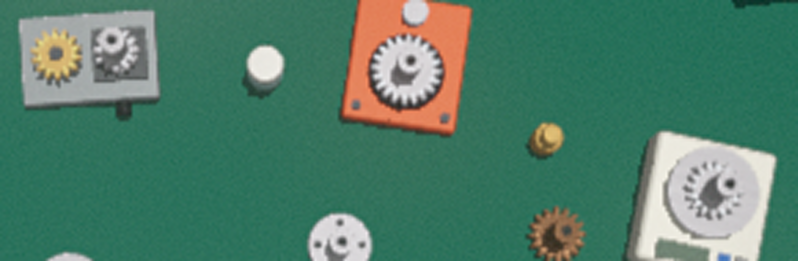

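```bash
python3 -c "
from bench import hand_in,sense
print(sense()['t'],hand_in())"
```

```text
the job is handed in; nothing more can be done
32.8667 None
```

All four gears are placed, smallest to largest: 12 teeth on the tester seat, 16 on the balance pan, 20 on the press pad and 24 in the tray. The job was handed in at about 33 s, with the gripper open and clear.

| Gear | Station | Wrist camera: gear to station centre | Top and scene cameras together |
|---|---|---|---|
| 12 teeth | tester seat | about 0.6 mm | about 1.5 mm |
| 16 teeth | balance pan | about 1.3 mm | about 2.4 mm |
| 20 teeth | press pad | about 1 mm | about 0.9 mm |
| 24 teeth | tray | about 1 mm | not measured; the arm hid it in the top view |

- **Hub heights:** for the three gears that could be measured, the hub tops came out within about 2 mm of what lying flat at their stations would give. The 24-tooth gear looks flat in the wrist and scene pictures.
- **Flanges and look-alikes:** both flanges measured within 0.1 mm of where they began. I did not touch the brown and red look-alikes, and in the last pictures they look unmoved.
- **Disagreements:** the wrist camera read about 1.5 to 2 mm off sideways, which I corrected for. The cameras differed by up to about 2 to 3 mm on the balance pan, so I aimed between them, and that gear is the least certain.
- **Seat contact:** the 12-tooth gear was pressed lightly onto its seat and drifted about 2 mm. I lifted it slightly and re-centred it before letting go.

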